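Load the vial rack and start the sample mixer

ROBOT

A 6-joint arm with a two-finger parallel gripper is mounted at the origin on the work surface. World frame = base frame: x ahead of the robot, y to its left, z up, the work surface at z = 0. Lengths are in m, angles in rad, forces in N, time in s.
With the tool pointing down it reaches from about 0.35 to 1 m from the base axis. Payload 7.1 kg.
Tool frame: the origin (TCP) lies at the very end of the fingers, on their centre line; the grasp point (between the pads) lies 19 mm behind it; z points along the fingers, y is the direction in which the jaws open and shut (so a half turn about z gives the same grasp; the last joint's range is limited). The gripper opens to 85 mm and grips with 20 to 120 N. Pads are 22 mm wide; open, the fingers measure 114 mm over their backs; the gripper's body (76 mm by 85 mm) begins 54 mm behind the grasp point. The pads swing forward as they close: fully open they stand 13 mm farther back than shut.
Start: joints at [1.307, 0.423, 1.63, -0, 1.089, -0.019], TCP at [0.151, 0.606, 0.231] pointing down, gripper open.
Joint ranges: [-3, 3], [-0.9, 2.11], [0.09, 2.58], [-1.31, 4.45], [0.11, 2.69], [-2.54, 2.54]. Speed limits (rad/s): [2.39, 2.39, 3.01, 3.14, 3.14, 3.14].

INTERFACE

Orientations are given as a unit quaternion [x, y, z, w].
In Python, from cell import monitor, imaging, ticket gives the robot as it stands.
- The arm moves only by the tool arm_command, never from a script. Its arguments are lists of equal length, an entry for each row: "linear": the shift along the tool's x, y, z in m, a list of three; "spin": the turn about the tool's z in rad. In form: {"linear": [[x, y, z], ...], "spin": [spin, ...]}. A call has 1 to 5 rows; each row shifts and turns the commanded pose from where the row before left it, along the tool's axes as they then stand; what a row does not reach is not made up. A row lasts 1/10 s, in which the tool goes at most 50 mm and 8.59 degrees, less where a joint would pass 70% of its speed; a pose out of reach is approached as far as the arm can. A call with a gripper value outside its range is refused whole. "hand" is the opening, from 0 (shut) to 1 (fully open), set as the call begins (left out, the last holds). The fingers move at their own pace and stop on an object; "force" is the grip in N (left out, the last holds). Time passes only in rows, so rows that do not move let the fingers close. It gives the time, the measured TCP pose, the force and the opening at its end, in the units of the state.
- monitor.state(): the state, without advancing time (a new reading comes with each control period).
- imaging.read_camera(name): name is "scene" or "top" or "wrist"; returns the picture (400x640x3 uint8, red, green, blue); there is no depth.
- imaging.get_calibration(name): a dict with "fx", "fy", "cx", "cy" (pixels), "k1" (the pictures are not rectified: a ray, as slopes to the right and down, at radius r is drawn at 1 + k1 r^2 times it, then the intrinsics apply), "R" (3x3) and "t" (3): a world point X has camera coordinates R X + t; the wrist camera has in their place "tool_from_camera" (4x4, takes a point from camera to tool coordinates, whose origin is the TCP and whose axes are the flange's). Camera axes: x right, y down, z forward; pixel columns grow to the right and rows downward; lengths in m; the calibration is good to about 2 mm. A picture is of the moment at which its call begins: read the wrist's pose just before it. get_calibration takes no time and is no camera call.
- ticket.close_job(): hands the job in, once; it reports no verdict.
The state is a dict: "t": time; "joint_pos": joint angles; "dq": joint speeds; "effort": joint torques, N m; "ee_pos": TCP position; "tool_rot": TCP orientation; "force": force on the tool from outside, world axes, zero at the start; "torque": the same for the moment, N m; "grip_width": finger opening in m.
Only numpy, scipy, OpenCV 4.12 (cv2) and the standard library are available. Lean on these libraries where they do the work, as an engineer would, in place of code of your own. Each camera call takes 0.05 s, during which the arm holds its last target. There are 200 camera calls.

TASK

Take the red vial rack out of the foam shipper and, keeping it upright, set it down flat in the empty nest on the mixer; then swing the mixer's orange-handled speed lever until it lines up with the green set-mark, and only after that turn the red power isolator fully on. In the shipper the rack can be gripped only by its ends and in the nest only by its long sides, so put it down on the bench and take it again the other way on the journey. Leave the blue rack, the green mark and everything else on the bench where they are.

Things in the scene. Friction and masses are not known exactly. Their poses are not given: they have to be found in the camera images.
- red_rack_center (a point): Centre, half-way up, of the body of the red vial rack: a loose solid block 66 (its x) x 48 (its y) x 58 mm high with a white band round it, about 200 g, with 12 fixed white vial caps standing 6 mm above its top. x runs along its long side, z up. The two long ways round are equivalent.
- blue_rack_center (a point): The same point of the blue vial rack (same size, yellow caps), which stays in the shipper.
- shipper: White foam shipper, fixed, 206 (x) x 202 (y) x 79 mm high; origin at its underside's centre. Two slots along its x, 156 mm long, 57 mm wide, 43.5 mm either side of the middle; slot floor 20 mm above the bench, foam to 79 mm all round. A rack stands amid each slot, long side along it: about 40 mm free beyond each end, 5 mm beside its long sides. Racks swap slots from run to run.
- nest (a point): Centre of the nest's black floor, 74 mm above the bench, on the mixer (white, fixed, 220 (x) x 360 (y) x 70 mm). Axes are the mixer's: x along the nest's long side, z up. Cheeks at both x ends, 76 mm apart, 8 mm thick, rise 58 mm above the floor; lips along the sides, 58 mm apart, rise 5 mm. A seated rack has its x along this x and its centre 29 mm above. Mixer's middle: 120 mm to -y.
- lever_pivot (a point): Point on the speed lever's hinge axis, 90 mm above the bench, mid-mixer, 120 mm to the -y side of the nest. Axes are the mixer's; the hinge axis is its y, so the lever swings in its x-z plane, beside a round black scale plate of 65 mm radius (22 to 26 mm to the +y side of this point).
- lever_grip (a point): Centre of the lever's grip: an orange round bar 20 mm across, 40 mm long, along the hinge axis (this y), on a steel stem 10 x 7 mm, 125 mm from the pivot. z points along the stem away from the pivot. Pinched from above on its end faces (40 mm apart) it pivots between the fingers as it swings; it can also be pushed. Stays where left; about 1.5 N moves it.
- speed_lever (a joint): Angle of the speed lever, rad: 0 leans 0.87 rad (50 degrees) from vertical towards the mixer's -x, 0.87 is upright, 1.74 leans as far to +x (end stop).
- mark_tip (a point): Rim end of the green set-mark, a tab 10 mm wide, 24 mm deep at the scale plate's rim; this point is 80 mm from the hinge axis, 30 mm to the +y side of the lever. The mark turns stiffly about the lever's axis; z points away from the axis, parallel to the lever's z when they line up. It must not be moved.
- set_mark (a joint): Angle of the green set-mark, rad, same zero and direction as speed_lever: the lever lines up with the mark when both read the same. Differs from run to run.
- isolator_grip (a point): On the upright axis of the power isolator, at the height to grip, 107 mm above the bench, 120 mm to the mixer's -y side of the lever: a red bar handle 57 mm long (this point's x, turning with it), 14 mm thick, top 7 mm above this point, on a red disc 23 mm below it and a yellow base. Grip across the bar from above.
- isolator (a joint): Angle of the isolator, rad: 0 is off (bar along the mixer's x), 1.5 is fully on at its stop; it turns clockwise seen from above as it grows and stays where left (about 0.12 N m).
- wash_bottle: Bystander: white bottle 60 mm across, 150 mm tall; origin at its underside.
- beaker: Bystander: clear beaker 68 mm across, 85 mm tall; origin at its underside. It stands in the aisle between shipper and mixer, towards the far side; the middle of the aisle, at least 130 mm wide, is free bench.
- reagent_jar: Bystander: amber jar 70 mm across, 100 mm tall; origin at its underside.
- spatula: Bystander: spatula 180 mm long lying on the bench beyond the mixer.
- timer: Bystander: grey timer 70 x 70 x 25 mm, at the robot's end of the aisle; origin at its underside.
There are look-alikes about, which are no part of the job. Of the things that look like the part that bears red_rack_center, the middle-sized one is meant.

How it is judged:
By the outcome, as a careful person would: the job done as asked, in the order asked, and still so for the second after the job is handed in, with the robot touching nothing.
It also fails if it takes over 72 s, if anything falls off the work surface, if the arm or the gripper's body presses on something with over 40 N, if the wrist force passes 120 N, or if a joint passes its speed limit or range.

## Working session

There is one attempt and no reset: what is moved stays moved. The work goes in short steps, Python scripts to look and compute and a tool call to move; the robot and the scene stay as the last step left them, time stands still between calls to the robot, and variables do not carry over. Pictures are saved under pics/ and viewed, about 8 in all and at most 12, crops included, and the job is handed in when it is done.

Besides the shell and the picture viewer there is one more tool, called after ">>>" by a JSON object that holds its "method" and its "body". arm_command: Moves the arm, as the interface text tells. Its arguments: {"type":"object","properties":{"linear":{"type":"array","items":{"type":"array","items":{"type":"number"}}},"spin":{"type":"array","items":{"type":"number"}},"hand":{"type":"number"},"force":{"type":"number"}},"required":["linear","spin"]}

```bash
mkdir -p pics; ls; python3 - <<'E'
from cell import monitor, imaging
import cv2,numpy as np
print(monitor.state())
for n in ["scene","top","wrist"]:
    print(n,imaging.get_calibration(n))
    cv2.imwrite(f"pics/{n}0.png",imaging.read_camera(n)[:,:,::-1])
E
```

```text
pics
{'t': 0.0, 'joint_pos': array([ 1.30698187e+00,  4.23888506e-01,  1.63068832e+00,  2.92888136e-05,
        1.08862552e+00, -1.90001843e-02]), 'dq': array([-1.79248103e-03,  9.58796289e-04,  9.98467700e-04, -9.91180232e-04,
       -1.70111770e-03, -8.46669297e-05]), 'effort': array([ 7.99551708e-04, -5.57388067e+01, -2.81748694e+01, -3.67257883e-05,
        7.25252772e-03, -2.15970655e-07]), 'ee_pos': array([0.15130746, 0.60583449, 0.2305166 ]), 'tool_rot': array([ 1.22108395e-01,  9.92516444e-01, -7.94985374e-04, -1.26272181e-04]), 'force': array([ 0.02514205,  0.14524382, -0.22347435]), 'torque': array([ 0.02447682,  0.01889734, -0.03616092]), 'grip_width': 0.08542271033909618}
scene {'fx': 433.6692619203275, 'fy': 433.6692619203275, 'cx': 319.4320393594117, 'cy': 200.4111742052812, 'k1': 0.032646337895857115, 'R': array([[ 0.29692127,  0.95482466,  0.01215027],
       [ 0.67505526, -0.20088809, -0.70989039],
       [-0.67538001,  0.21898366, -0.70420735]]), 't': array([-0.24998905, -0.28491376,  1.5315886 ])}
top {'fx': 369.415251290503, 'fy': 369.415251290503, 'cx': 320.94199528602496, 'cy': 202.7799569467158, 'k1': 0.006632564531754854, 'R': array([[-0.02693772, -0.99960958,  0.00741968],
       [-0.98226237,  0.02509094, -0.1858254 ],
       [ 0.18556668, -0.01229378, -0.98255477]]), 't': array([0.09427558, 0.57868746, 0.94312188])}
wrist {'fx': 325.0932118445148, 'fy': 325.0932118445148, 'cx': 316.35701996073425, 'cy': 196.94732230765544, 'k1': -0.009348454644418983, 'tool_from_camera': array([[-9.55215001e-04, -9.52815920e-01, -3.03547212e-01,
         7.75180691e-02],
       [ 9.99999540e-01, -8.82868247e-04, -3.75571363e-04,
        -2.38354507e-04],
       [ 8.98581792e-05, -3.03547431e-01,  9.52816325e-01,
        -1.42648070e-01],
       [ 0.00000000e+00,  0.00000000e+00,  0.00000000e+00,
         1.00000000e+00]])}
```

View pics/top0.png

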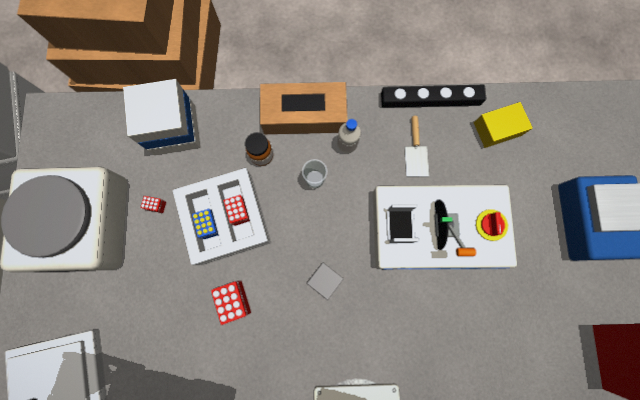

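View pics/scene0.png

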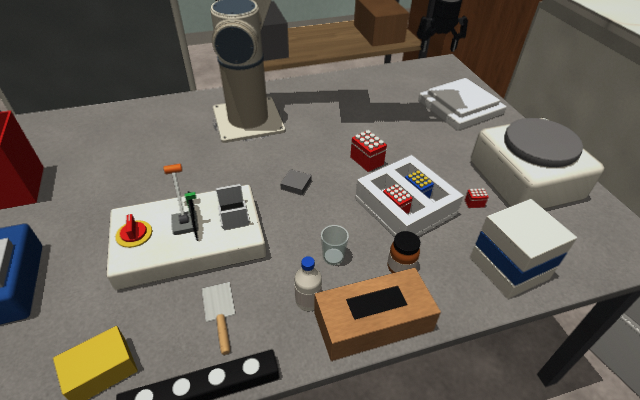

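The red look-alikes in the top picture are the small one (153,204), the large one (230,300) and the middle-sized one in the shipper at (236,209). The blue rack is at (205,223). I choose (236,209). Next are close crops.

```bash
cat > h.py <<'E'
import numpy as np,cv2
from cell import monitor,imaging
from scipy.spatial.transform import Rotation as Ro
def cam(n,st=None):
    c=imaging.get_calibration(n)
    if n!="wrist": return c,c["R"],c["t"]
    st=st or monitor.state()
    T=np.eye(4);T[:3,:3]=Ro.from_quat(st["tool_rot"]).as_matrix();T[:3,3]=st["ee_pos"]
    M=np.linalg.inv(T@c["tool_from_camera"]); return c,M[:3,:3],M[:3,3]
def unproj(C,uv,z):
    c,R,t=C
    K=np.array([[c["fx"],0,c["cx"]],[0,c["fy"],c["cy"]],[0,0,1.]])
    uv=np.array(uv,float).reshape(-1,1,2)
    s=cv2.undistortPoints(uv,K,np.array([c["k1"],0,0,0.]))[:,0]
    d=np.c_[s,np.ones(len(s))]@R; o=-R.T@t
    return o+d*((np.array(z)-o[2])/d[:,2])[:,None]
def proj(C,X):
    c,R,t=C
    K=np.array([[c["fx"],0,c["cx"]],[0,c["fy"],c["cy"]],[0,0,1.]])
    return cv2.projectPoints(np.array(X,float).reshape(-1,3),cv2.Rodrigues(R)[0],t,K,np.array([c["k1"],0,0,0.]))[0][:,0]
E
python3 - <<'E'
import cv2,numpy as np
a=cv2.imread("pics/top0.png")
A=cv2.resize(a[160:270,165:275],None,fx=4.5,fy=4.5,interpolation=cv2.INTER_CUBIC)
cv2.imwrite("pics/c1.png",A)
B=cv2.resize(a[175:280,365:525],None,fx=5,fy=5,interpolation=cv2.INTER_CUBIC)
cv2.imwrite("pics/c2.png",B)
E
```

```text
(no output)
```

View pics/c1.png

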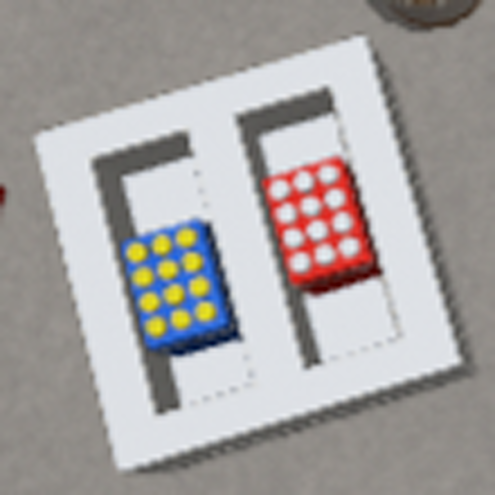

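View pics/c2.png

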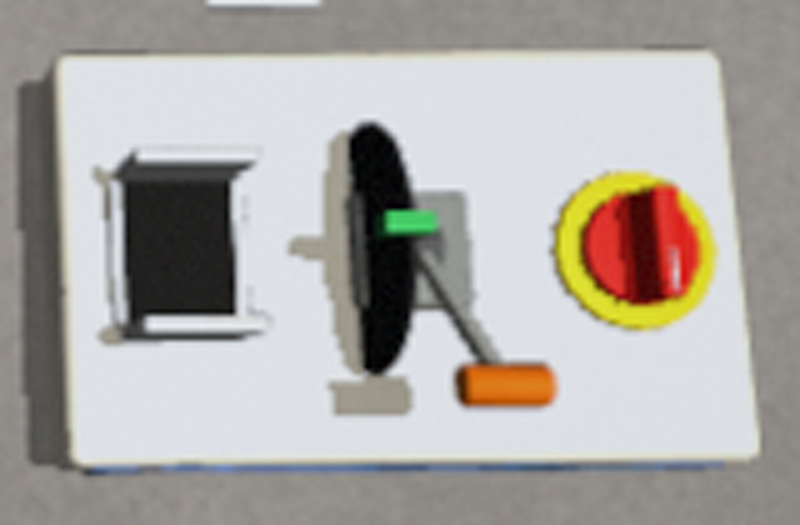

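The crops show the shipper's top corners at (37,135), (368,38), (463,363) and (120,470), with the red rack's top around (320,222). In the mixer crop the top corners are (57,57), (718,52), (758,458) and (72,465). The grip is at (505,385), the green tab at (411,222) and the isolator at about (650,245).

```bash
cat > m.py <<'E'
from h import *
T=cam("top")
p=lambda q,f,o: (np.array(q,float)+.5)/f-.5+np.array(o)
np.set_printoptions(precision=4,suppress=True)
S=unproj(T,p([(37,135),(368,38),(463,363),(120,470)],4.5,(165,160)),[.079]*4)
R=unproj(T,p([(262,180),(340,157),(377,268),(300,288)],4.5,(165,160)),[.078]*4)
M=unproj(T,p([(57,57),(718,52),(758,458),(72,465)],5,(365,175)),[.07]*4)
def rep(n,P):
    print(n,"c",P.mean(0),"sides",np.linalg.norm(np.roll(P,-1,0)-P,axis=1), [round(np.degrees(np.arctan2(*(np.roll(P,-1,0)-P)[i][1::-1])),1) for i in range(4)])
rep("S",S);rep("R",R);rep("M",M)
# mixer: corners order: far-left(+x,+y),far-right(+x,-y),near-right,near-left
d=(M[0]-M[1]+M[3]-M[2]); yaw=np.arctan2(d[1],d[0])-np.pi/2
c=M.mean(0)[:2]; print("mixer yaw",np.degrees(yaw))
ex=np.array([np.cos(yaw),np.sin(yaw),0]);ey=np.array([-np.sin(yaw),np.cos(yaw),0]);ez=np.array([0,0,1])
E
cat > m2.py <<'E'
from m import *
pv=np.r_[c,.09]; nest=np.r_[c,.074]+.12*ey; iso=np.r_[c,.107]-.12*ey
print("piv",pv,"nest",nest,"iso",iso)
Sc=cam("scene")
st=lambda q:pv+np.sin(q-.87)*ex*1+np.cos(q-.87)*ez
dirv=lambda q:np.sin(q-.87)*ex+np.cos(q-.87)*ez
for C,n,o,f in ((T,"top",(365,175),5),(Sc,"scene",(0,0),1)):
    print(n,"nest,iso",((proj(C,[nest,iso])-o)*f).round(0).tolist())
    for q in np.arange(0,1.75,.2):
        print(round(q,2),"grip",((proj(C,pv+.125*dirv(q))-o)*f)[0].round(1),"mark",((proj(C,pv+.08*dirv(q)+.03*ey)-o)*f)[0].round(1))
E
python3 m2.py
python3 - <<'E'
import cv2
a=cv2.imread("pics/scene0.png")[150:290,95:275]
cv2.imwrite("pics/c3.png",cv2.resize(a,None,fx=4.2,fy=4.2,interpolation=cv2.INTER_CUBIC))
E
```

```text
S c [0.5512 0.3444 0.079 ] sides [0.2003 0.2023 0.201  0.2031] [np.float64(-74.3), np.float64(-163.8), np.float64(105.9), np.float64(16.0)]
R c [0.5652 0.3031 0.078 ] sides [0.047  0.0699 0.0455 0.0683] [np.float64(-74.5), np.float64(-161.4), np.float64(103.4), np.float64(19.9)]
M c [ 0.5092 -0.2446  0.07  ] sides [0.3552 0.2148 0.3537 0.2154] [np.float64(-91.0), np.float64(178.5), np.float64(89.1), np.float64(-1.1)]
mixer yaw -0.9641528192998015
piv [ 0.5092 -0.2446  0.09  ] nest [ 0.5113 -0.1247  0.074 ] iso [ 0.5072 -0.3646  0.107 ]
top nest,iso [[173.0, 253.0], [660.0, 240.0]]
0.0 grip [487.5 429.7] mark [396.2 359.9]
0.2 grip [498.9 388.7] mark [402.3 334.1]
0.4 grip [506.7 340.1] mark [406.4 304.1]
0.6 grip [510.3 286.3] mark [408.3 271.4]
0.8 grip [509.4 230.5] mark [407.8 237.5]
1.0 grip [504.1 175.9] mark [404.9 204.2]
1.2 grip [494.8 125.4] mark [400.  173.1]
1.4 grip [482.1  81.8] mark [393.1 145.8]
1.6 grip [466.8  46.9] mark [384.8 123.3]
scene nest,iso [[235.0, 213.0], [131.0, 224.0]]
0.0 grip [175.3 169. ] mark [191.2 184.5]
0.2 grip [174.1 168.2] mark [190.7 184.2]
0.4 grip [173.4 169.4] mark [190.4 185.2]
0.6 grip [173.  172.8] mark [190.5 187.5]
0.8 grip [173.2 178.3] mark [190.8 191.1]
1.0 grip [173.9 185.7] mark [191.4 195.8]
1.2 grip [175.  194.8] mark [192.2 201.4]
1.4 grip [176.7 205.2] mark [193.3 207.7]
1.6 grip [178.7 216.3] mark [194.6 214.5]
```

View pics/c3.png

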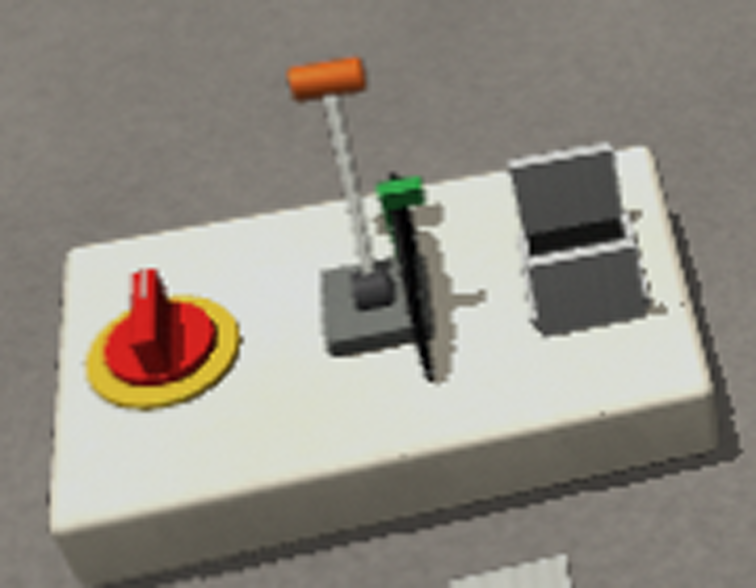

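Mixer yaw is about -1° and the sides agree with the given sizes. The lever reads about 0.21 and the mark about 0.9 (tab top at (400,185) in the crop). The isolator is off. I choose the rack in the shipper slot at (0.565,0.303). Next is a planner helper.

```bash
cat > plan.py <<'E'
import sys
from h import *
def yawof(st):
    x=Ro.from_quat(st["tool_rot"]).as_matrix()[:,0]; return np.arctan2(x[1],x[0])
def plan(pts,st=None,cur=None):
    """pts: list of (x,y,z,yaw_deg); prints rows"""
    if cur is None:
        st=st or monitor.state(); cur=(st["ee_pos"],yawof(st))
    p,y=np.array(cur[0]),cur[1]
    for X in pts:
        g=np.array(X[:3]); dy=(np.radians(X[3])-y+np.pi)%(2*np.pi)-np.pi
        n=max(int(np.ceil(np.linalg.norm(g-p)/.049)),int(np.ceil(abs(dy)/.148)),1)
        print("->",X,n,"rows"); L=[];s=round(-dy/n,3)
        for i in range(n):
            d=(g-p)/(n-i)
            l=np.round([d[0]*np.cos(y)+d[1]*np.sin(y), d[0]*np.sin(y)-d[1]*np.cos(y), -d[2]],3)
            p=p+[l[0]*np.cos(y)+l[1]*np.sin(y), l[0]*np.sin(y)-l[1]*np.cos(y), -l[2]]
            y-=s; L.append(l.tolist())
        for i in range(0,n,5): print("  ",L[i:i+5],[s]*len(L[i:i+5]))
    return p,y
E
python3 - <<'E'
from h import *; from plan import plan,yawof
T=cam("top")
st=monitor.state();print(np.degrees(yawof(st)))
print("beaker",unproj(T,[(314,183),(314,164)],[0,.085]),"timer",unproj(T,[(325,281)],[.025]),"timer corners",unproj(T,[(318,264),(342,279),(326,299),(308,284)],[.025]*4))
plan([(.563,.303,.23,106)])
E
```

```text
165.9744872981898
beaker [[0.64952404 0.09678187 0.        ]
 [0.68072149 0.09511027 0.085     ]] timer [[0.37359384 0.07358735 0.025     ]] timer corners [[0.41886805 0.09113729 0.025     ]
 [0.37759479 0.02798186 0.025     ]
 [0.32694579 0.07229282 0.025     ]
 [0.36700513 0.11912511 0.025     ]]
-> (0.563, 0.303, 0.23, 106) 11 rows
   [[-0.043, -0.018, 0.0], [-0.044, -0.013, 0.0], [-0.046, -0.009, 0.0], [-0.046, -0.005, 0.0], [-0.046, -0.0, 0.0]] [np.float64(0.095), np.float64(0.095), np.float64(0.095), np.float64(0.095), np.float64(0.095)]
   [[-0.046, 0.004, 0.0], [-0.046, 0.008, 0.0], [-0.045, 0.013, 0.0], [-0.044, 0.017, 0.0], [-0.041, 0.021, 0.0]] [np.float64(0.095), np.float64(0.095), np.float64(0.095), np.float64(0.095), np.float64(0.095)]
   [[-0.04, 0.024, 0.001]] [np.float64(0.095)]
```

>>> {"method": "arm_command", "body": {"linear": [[-0.043,-0.018,0],[-0.044,-0.013,0],[-0.046,-0.009,0],[-0.046,-0.005,0],[-0.046,0,0]], "spin": [0.095,0.095,0.095,0.095,0.095], "hand": 1}}

```text
t: 0.65
ee_pos: [0.3395, 0.4682, 0.2312]
tool_rot: [0.354, 0.935, -0.0, -0.0]
force: [-0.1, 0.3, -0.1]
grip_width: 0.0858
```

>>> {"method": "arm_command", "body": {"linear": [[-0.046,0.004,0],[-0.046,0.008,0],[-0.045,0.013,0],[-0.044,0.017,0],[-0.041,0.021,0]], "spin": [0.095,0.095,0.095,0.095,0.095]}}

```text
t: 1.15
ee_pos: [0.5274, 0.3301, 0.2312]
tool_rot: [0.564, 0.826, -0.0, -0.0]
force: [0.4, 0.7, -0.4]
grip_width: 0.0855
```

>>> {"method": "arm_command", "body": {"linear": [[-0.04,0.024,0.001],[0,0,0],[0,0,0]], "spin": [0.095,0,0]}}

```text
t: 1.45
ee_pos: [0.5634, 0.3023, 0.2297]
tool_rot: [0.602, 0.799, -0.0, -0.0]
force: [-0.6, 1.1, -0.5]
grip_width: 0.0854
```

```bash
python3 - <<'E'
from h import *; from plan import *
st=monitor.state();print(st["ee_pos"],np.degrees(yawof(st)),st["t"],st["joint_pos"])
im=imaging.read_camera("wrist")[:,:,::-1]
cv2.imwrite("pics/w1.png",im)
C=cam("wrist",st); print(proj(C,[[.563,.303,.078],[.563,.303,.02]]))
E
```

```text
[0.5633724  0.30234451 0.22970739] 106.01049991084327 1.45 [4.73797317e-01 4.46324377e-01 1.59681601e+00 3.34650457e-04
 1.09960150e+00 1.94209250e-01]
[[316.4139975  179.48639774]
 [316.4766058  166.22966428]]
```

View pics/w1.png

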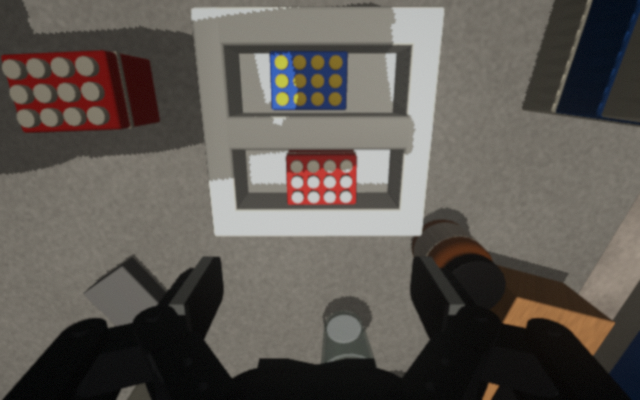

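The wrist view shows the red rack's top face at about u 288–356, v 163–206, with centre (322,184.5). The slot rim spans u 233–400, and the large red look-alike is clear, at (65,90).

```bash
python3 - <<'E'
from h import *; from plan import *
st=monitor.state();C=cam("wrist",st)
np.set_printoptions(precision=4,suppress=True)
P=unproj(C,[(288,163),(355,163),(356,206),(289,206)],[.078]*4);print(P,P.mean(0),np.linalg.norm(P[1]-P[0]),np.linalg.norm(P[2]-P[1]))
Q=unproj(C,[(192,8),(444,8),(420,237),(215,237)],[.079]*4);print(Q,Q.mean(0),np.linalg.norm(Q[1]-Q[0]),np.linalg.norm(Q[2]-Q[1]),np.linalg.norm(Q[3]-Q[2]))
for d in (Q[1]-Q[0],Q[2]-Q[3],P[1]-P[0],P[2]-P[3]): print(np.degrees(np.arctan2(d[1],d[0])))
E
```

```text
[[0.5327 0.3116 0.078 ]
 [0.5919 0.3286 0.078 ]
 [0.6059 0.2891 0.078 ]
 [0.5441 0.2713 0.078 ]] [0.5686 0.3001 0.078 ] 0.06164978580911364 0.041963459155324706
[[0.4268 0.413  0.079 ]
 [0.6211 0.4688 0.079 ]
 [0.6765 0.2761 0.079 ]
 [0.482  0.22   0.079 ]] [0.5516 0.3445 0.079 ] 0.2022225507031985 0.2005325429431925 0.20237306383354622
16.032786098737823
16.089784766527853
16.069780272866502
16.07994547241806
```

```bash
python3 - <<'E'
from plan import *
plan([(.567,.302,.12,106.1),(.567,.302,.03,106.1)])
E
```

```text
-> (0.567, 0.302, 0.12, 106.1) 3 rows
   [[-0.001, 0.001, 0.037], [-0.001, 0.001, 0.036], [-0.0, 0.002, 0.037]] [np.float64(0.0), np.float64(0.0), np.float64(0.0)]
-> (0.567, 0.302, 0.03, 106.1) 2 rows
   [[-0.0, -0.0, 0.045], [-0.0, -0.0, 0.045]] [np.float64(0.0), np.float64(0.0)]
```

>>> {"method": "arm_command", "body": {"linear": [[-0.001,0.001,0.037],[-0.001,0.001,0.036],[0,0.002,0.037],[0,0,0.025],[0,0,0.025]], "spin": [0,0,0,0,0]}}

```text
t: 2.0
ee_pos: [0.5657, 0.3038, 0.069]
tool_rot: [0.6, 0.8, -0.0, -0.0]
force: [-0.6, 0.4, -0.2]
grip_width: 0.0855
```

>>> {"method": "arm_command", "body": {"linear": [[0,0,0.02],[0,0,0.02],[0,0,0]], "spin": [0,0,0]}}

```text
t: 2.3
ee_pos: [0.5642, 0.3029, 0.0277]
tool_rot: [0.6, 0.8, -0.002, -0.001]
force: [0.3, -0.7, 0.1]
grip_width: 0.0852
```

>>> {"method": "arm_command", "body": {"linear": [[0,0,0],[0,0,0],[0,0,0],[0,0,0],[0,0,0]], "spin": [0,0,0,0,0], "hand": 0.6, "force": 40}}

```text
t: 2.8
ee_pos: [0.5679, 0.303, 0.0314]
tool_rot: [0.601, 0.799, 0.001, 0.0]
force: [-1.8, 1.6, 6.5]
grip_width: 0.0657
```

```bash
python3 - <<'E'
from plan import *
c=((.567,.302,.03),np.radians(106.1))
c=plan([(.567,.302,.13,106.1),(.52,.075,.13,89),(.52,.075,.012,89)],cur=c)
E
```

```text
-> (0.567, 0.302, 0.13, 106.1) 3 rows
   [[0.0, 0.0, -0.033], [0.0, 0.0, -0.034], [0.0, 0.0, -0.033]] [np.float64(-0.0), np.float64(-0.0), np.float64(-0.0)]
-> (0.52, 0.075, 0.13, 89) 5 rows
   [[-0.041, -0.022, -0.0], [-0.042, -0.019, -0.0], [-0.043, -0.016, -0.0], [-0.044, -0.014, -0.0], [-0.046, -0.011, -0.0]] [np.float64(0.06), np.float64(0.06), np.float64(0.06), np.float64(0.06), np.float64(0.06)]
-> (0.52, 0.075, 0.012, 89) 3 rows
   [[0.0, -0.0, 0.039], [0.0, -0.0, 0.04], [0.0, -0.0, 0.039]] [np.float64(-0.001), np.float64(-0.001), np.float64(-0.001)]
```

>>> {"method": "arm_command", "body": {"linear": [[0,0,0],[0,0,-0.02],[0,0,-0.025],[0,0,-0.03],[0,0,-0.025]], "spin": [0,0,0,0,0], "hand": 0, "force": 50}}

```text
t: 3.3
ee_pos: [0.5676, 0.3022, 0.1315]
tool_rot: [0.601, 0.799, 0.0, 0.0]
force: [1.2, 0.3, -2.2]
grip_width: 0.0657
```

>>> {"method": "arm_command", "body": {"linear": [[-0.041,-0.022,0],[-0.042,-0.019,0],[-0.043,-0.016,0],[-0.044,-0.014,0],[-0.046,-0.011,0]], "spin": [0.06,0.06,0.06,0.06,0.06]}}

```text
t: 3.8
ee_pos: [0.5201, 0.0735, 0.1304]
tool_rot: [0.715, 0.7, -0.0, 0.0]
force: [0.6, -0.6, -1.8]
grip_width: 0.0658
```

>>> {"method": "arm_command", "body": {"linear": [[0,0,0.03],[0,0,0.035],[0,0,0.03],[0,0,0.01],[0,0,0.006]], "spin": [0,0,0,0,0]}}

```text
t: 4.3
ee_pos: [0.5205, 0.075, 0.0186]
tool_rot: [0.714, 0.7, -0.001, -0.0]
force: [-0.0, 0.6, -2.2]
grip_width: 0.0651
```

>>> {"method": "arm_command", "body": {"linear": [[0,0,0.003],[0,0,0.002],[0,0,0.002],[0,0,0]], "spin": [0,0,0,0]}}

```text
t: 4.7
ee_pos: [0.5213, 0.0754, 0.0129]
tool_rot: [0.714, 0.7, 0.0, 0.0]
force: [-0.5, -0.0, -2.2]
grip_width: 0.0654
```

>>> {"method": "arm_command", "body": {"linear": [[0,0,0.001],[0,0,0.001],[0,0,0]], "spin": [0,0,0]}}

```text
t: 5.0
ee_pos: [0.5213, 0.0753, 0.0114]
tool_rot: [0.714, 0.7, 0.0, 0.0]
force: [-3.0, 0.6, 10.5]
grip_width: 0.0654
```

>>> {"method": "arm_command", "body": {"linear": [[0,0,0.001],[0,0,0],[0,0,0]], "spin": [0,0,0]}}

```text
t: 5.3
ee_pos: [0.5213, 0.0753, 0.0114]
tool_rot: [0.714, 0.7, 0.0, 0.0]
force: [-6.2, -0.4, 22.4]
grip_width: 0.0657
```

Contact with the bench. I release, then rise while turning to yaw 179 (spin -90°), and look.

>>> {"method": "arm_command", "body": {"linear": [[0,0,-0.002],[0,0,0],[0,0,0],[0,0,0]], "spin": [0,0,0,0], "hand": 1}}

```text
t: 5.7
ee_pos: [0.5209, 0.0752, 0.0112]
tool_rot: [0.714, 0.7, -0.0, -0.0]
force: [-1.1, -0.8, -0.5]
grip_width: 0.0854
```

>>> {"method": "arm_command", "body": {"linear": [[0,0,-0.03],[0,0,-0.04],[0,0,-0.04],[0,0,-0.04],[0,0,-0.03]], "spin": [0,0,0,-0.1,-0.14]}}

```text
t: 6.2
ee_pos: [0.5214, 0.0753, 0.1936]
tool_rot: [0.623, 0.782, 0.001, 0.001]
force: [-0.4, -0.8, -0.1]
grip_width: 0.0853
```

>>> {"method": "arm_command", "body": {"linear": [[0,0,0],[0,0,0],[0,0,0],[0,0,0],[0,0,0]], "spin": [-0.14,-0.14,-0.14,-0.14,-0.14]}}

```text
t: 6.7
ee_pos: [0.5207, 0.0752, 0.191]
tool_rot: [0.316, 0.949, -0.0, -0.0]
force: [0.2, -1.2, -0.5]
grip_width: 0.0853
```

>>> {"method": "arm_command", "body": {"linear": [[0,0,0],[0,0,0],[0,0,0],[0,0,0],[0,0,0]], "spin": [-0.14,-0.14,-0.14,-0.14,-0.07]}}

```text
t: 7.2
ee_pos: [0.5207, 0.0752, 0.1909]
tool_rot: [0.007, 1.0, -0.0, -0.0]
force: [0.2, 0.5, -0.5]
grip_width: 0.0851
```

```bash
python3 - <<'E'
from h import *; from plan import *
st=monitor.state();print(st["ee_pos"],np.degrees(yawof(st)),st["t"],st["joint_pos"],st["grip_width"])
im=imaging.read_camera("wrist")[:,:,::-1]
cv2.imwrite("pics/w2.png",im)
E
```

```text
[0.52066687 0.07519544 0.19094613] 179.14644734484014 7.2 [ 1.20818152e-01  3.33478360e-01  1.87962624e+00 -2.40030344e-05
  9.29242111e-01 -1.43506654e+00] 0.0851352028242524
```

View pics/w2.png

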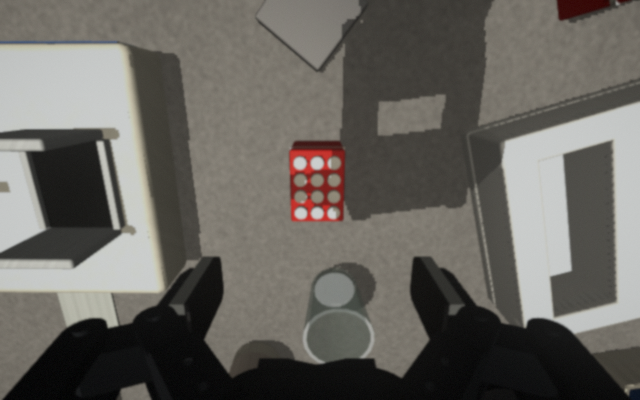

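The rack stands upright with its top face at about u 290–345, v 150–221 (caps' centre (317,188)). I look at the nest and mark from above before regripping.

```bash
python3 - <<'E'
from h import *; from plan import *
st=monitor.state();C=cam("wrist",st)
print(unproj(C,[(317,188.5)],[.064]),unproj(C,[(290.5,150),(344.5,150),(344.5,221),(290.5,221)],[.058]*4))
plan([(.51,-.185,.28,179.1)])
E
```

```text
[[0.52127542 0.0753649  0.064     ]] [[0.48860128 0.05326489 0.058     ]
 [0.48924828 0.09921122 0.058     ]
 [0.55418347 0.09999362 0.058     ]
 [0.55349163 0.05078776 0.058     ]]
-> (0.51, -0.185, 0.28, 179.1) 6 rows
   [[0.001, -0.043, -0.015], [0.001, -0.043, -0.015], [0.001, -0.044, -0.015], [0.001, -0.043, -0.015], [0.002, -0.044, -0.015]] [np.float64(0.0), np.float64(0.0), np.float64(0.0), np.float64(0.0), np.float64(0.0)]
   [[0.001, -0.043, -0.014]] [np.float64(0.0)]
```

>>> {"method": "arm_command", "body": {"linear": [[0.002,0.04,-0.03],[0.002,0.045,-0.03],[0.002,0.045,-0.03],[0.002,0.045,0],[0.002,0.045,0]], "spin": [0,0,0,0,0]}}

```text
t: 7.75
ee_pos: [0.5156, 0.2904, 0.2779]
tool_rot: [0.011, 1.0, 0.0, 0.001]
force: [0.7, -0.1, 0.5]
grip_width: 0.0852
```

>>> {"method": "arm_command", "body": {"linear": [[0,0.04,0],[0,0,0],[0,0,0]], "spin": [0,0,0]}}

```text
t: 8.05
ee_pos: [0.5157, 0.329, 0.276]
tool_rot: [0.009, 1.0, -0.001, -0.0]
force: [-0.5, -1.0, -0.3]
grip_width: 0.0853
```

```bash
python3 - <<'E'
from h import *; from plan import *
st=monitor.state();print(repr(st["ee_pos"]),repr(st["tool_rot"]),np.degrees(yawof(st)),st["t"])
im=imaging.read_camera("wrist")[:,:,::-1]
cv2.imwrite("pics/w3.png",im)
cv2.imwrite("pics/w3c.png",cv2.resize(im[50:270,120:440],None,fx=2.5,fy=2.5,interpolation=cv2.INTER_CUBIC))
E
```

```text
array([0.51568364, 0.32899941, 0.27599616]) array([ 9.46399741e-03,  9.99954966e-01, -5.03518820e-04, -4.95463128e-04]) 178.91546074732884 8.05
```

View pics/w3c.png

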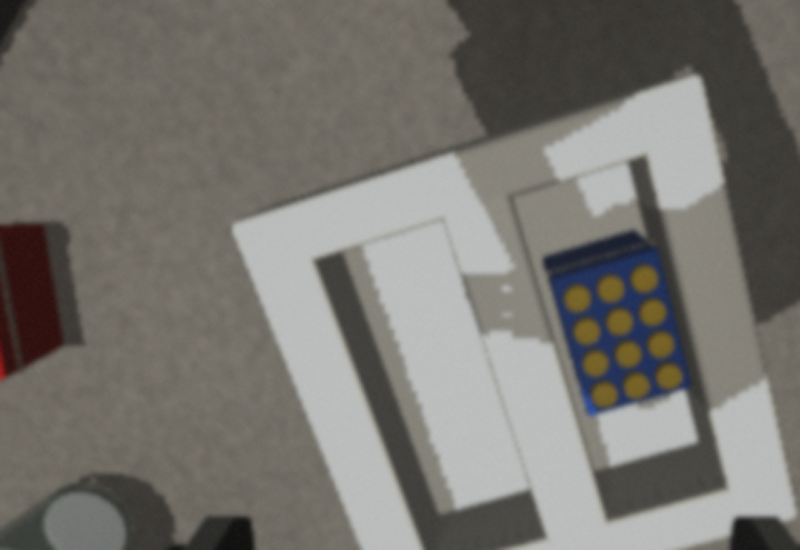

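My sign slipped: I wrote that move before the plan came back, and it took me over the shipper. Nothing was touched. I go back the other way (tool y negative).

>>> {"method": "arm_command", "body": {"linear": [[0,-0.045,0],[0,-0.049,0],[0,-0.049,0],[0,-0.049,0],[0,-0.049,0]], "spin": [0,0,0,0,0]}}

```text
t: 8.6
ee_pos: [0.5105, 0.0843, 0.2768]
tool_rot: [0.011, 1.0, -0.0, -0.0]
force: [0.9, -0.4, -0.0]
grip_width: 0.0858
```

>>> {"method": "arm_command", "body": {"linear": [[0,-0.049,0],[0,-0.049,0],[0,-0.049,0],[0,-0.049,0],[0,-0.049,0]], "spin": [0,0,0,0,0]}}

```text
t: 9.1
ee_pos: [0.505, -0.1606, 0.2769]
tool_rot: [0.011, 1.0, -0.0, -0.0]
force: [0.1, 0.4, -0.2]
grip_width: 0.0854
```

>>> {"method": "arm_command", "body": {"linear": [[0,-0.03,0],[0,0,0],[0,0,0]], "spin": [0,0,0]}}

```text
t: 9.4
ee_pos: [0.5048, -0.1886, 0.2765]
tool_rot: [0.012, 1.0, 0.0, -0.0]
force: [-0.1, 0.6, -0.8]
grip_width: 0.0854
```

```bash
python3 - <<'E'
from h import *; from plan import *
st=monitor.state();print(repr(st["ee_pos"]),repr(st["tool_rot"]),np.degrees(yawof(st)),st["t"])
im=imaging.read_camera("wrist")[:,:,::-1]
cv2.imwrite("pics/w4.png",im)
cv2.imwrite("pics/w4c.png",cv2.resize(im[50:270,150:470],None,fx=2.5,fy=2.5,interpolation=cv2.INTER_CUBIC))
E
```

```text
array([ 0.50480181, -0.18857256,  0.27650789]) array([ 1.18234329e-02,  9.99930006e-01,  2.31444439e-04, -3.69915497e-04]) 178.6451123860784 9.4
```

View pics/w4c.png

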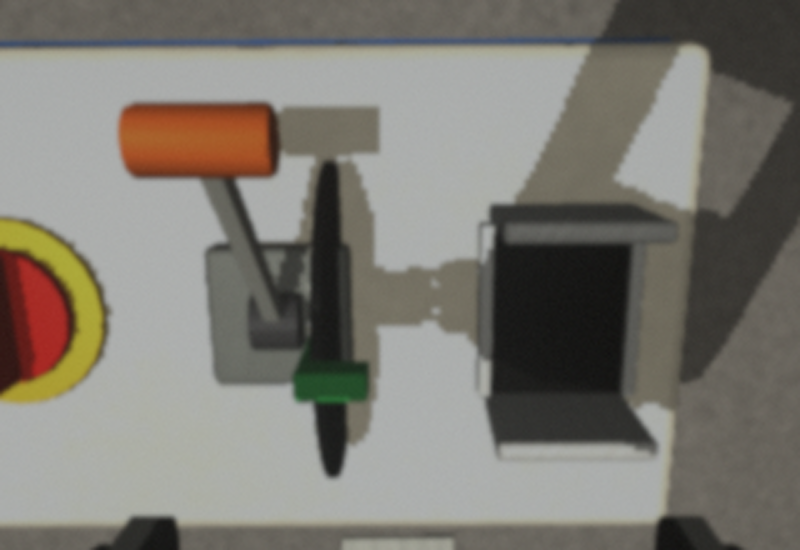

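Crop w4c (px = 150+u/2.5, 50+v/2.5) shows the near cheek's inner top edge at v≈242, the far one's at v≈444, and lips at u≈492 and 628. The green tab spans u 295–368, v 362–401, and the orange grip is centred at (198,140).

```bash
cat > w4.py <<'E'
from h import *; from plan import *
np.set_printoptions(precision=4,suppress=True)
st=dict(ee_pos=np.array([0.50480181,-0.18857256,0.27650789]),tool_rot=np.array([1.18234329e-02,9.99930006e-01,2.31444439e-04,-3.69915497e-04]))
C=cam("wrist",st)
f=lambda L:(np.array(L,float)+.5)/2.5-.5+[150,50]
E
python3 - <<'E'
from w4 import *
print("cheek top",unproj(C,f([(503,222),(677,222),(505,242),(677,242),(494,444),(650,444),(498,459),(655,459)]),.132))
print("lips",unproj(C,f([(492,230),(495,390),(630,240),(623,390)]),.079))
print("mixer edge corner/edges",unproj(C,f([(707,45),(668,525),(300,43),(300,525)]),.07))
print("iso-ish lever grip top/pivot",unproj(C,f([(198,140)]),.18))
im=cv2.imread("pics/w4.png")
for u in (275,280,290): print(u,[(v,im[v,u].tolist()) for v in range(190,216)])
E
```

```text
cheek top [[ 0.4655 -0.1576  0.132 ]
 [ 0.467  -0.0965  0.132 ]
 [ 0.4726 -0.1568  0.132 ]
 [ 0.4741 -0.096   0.132 ]
 [ 0.5497 -0.1604  0.132 ]
 [ 0.5512 -0.1007  0.132 ]
 [ 0.556  -0.1588  0.132 ]
 [ 0.5575 -0.0984  0.132 ]]
lips [[ 0.4758 -0.1567  0.079 ]
 [ 0.5464 -0.1552  0.079 ]
 [ 0.4814 -0.0989  0.079 ]
 [ 0.5479 -0.0984  0.079 ]]
mixer edge corner/edges [[ 0.4051 -0.0698  0.07  ]
 [ 0.6204 -0.0708  0.07  ]
 [ 0.4005 -0.233   0.07  ]
 [ 0.616  -0.2477  0.07  ]]
iso-ish lever grip top/pivot [[ 0.4339 -0.2492  0.18  ]]
275 [(190, [28, 30, 28]), (191, [29, 32, 31]), (192, [29, 32, 31]), (193, [30, 35, 31]), (194, [28, 38, 28]), (195, [30, 43, 29]), (196, [31, 45, 29]), (197, [31, 45, 29]), (198, [33, 50, 31]), (199, [36, 61, 33]), (200, [39, 70, 34]), (201, [42, 75, 35]), (202, [43, 77, 37]), (203, [41, 77, 35]), (204, [42, 77, 36]), (205, [42, 77, 37]), (206, [42, 77, 37]), (207, [42, 76, 37]), (208, [44, 78, 38]), (209, [53, 82, 49]), (210, [73, 92, 71]), (211, [92, 100, 91]), (212, [103, 106, 102]), (213, [115, 116, 114]), (214, [122, 123, 122]), (215, [134, 134, 133])]
280 [
[... 406 characters left out ...]
50, 99, 42]), (210, [46, 87, 40]), (211, [36, 56, 34]), (212, [29, 34, 29]), (213, [27, 28, 28]), (214, [28, 29, 28]), (215, [28, 31, 29])]
290 [(190, [52, 59, 58]), (191, [53, 58, 59]), (192, [53, 58, 58]), (193, [52, 59, 58]), (194, [43, 51, 45]), (195, [35, 48, 36]), (196, [30, 44, 29]), (197, [30, 45, 28]), (198, [33, 50, 30]), (199, [36, 61, 33]), (200, [40, 71, 35]), (201, [42, 77, 37]), (202, [42, 77, 36]), (203, [40, 76, 35]), (204, [41, 77, 36]), (205, [43, 76, 37]), (206, [43, 77, 37]), (207, [41, 75, 35]), (208, [44, 79, 38]), (209, [54, 88, 51]), (210, [68, 96, 74]), (211, [86, 105, 100]), (212, [97, 111, 113]), (213, [97, 111, 115]), (214, [98, 112, 116]), (215, [98, 113, 117])]
```

```bash
python3 - <<'E'
from w4 import *
P=unproj(C,[(282,204.5),(282,199.5),(282,209.5)],.17);print(P)
yaw=np.radians(-1.3);ex=np.array([np.cos(yaw),np.sin(yaw),0]);ey=np.array([-np.sin(yaw),np.cos(yaw),0])
pv=np.array([.509,-.247,.09])
m=P[0]-pv; print("mark in mixer frame",m@ex,m@ey,"q",.87+np.arcsin(m@ex/.08))
for q in (.15,.2,.25): print("grip",q,proj(C,pv+.125*(np.sin(q-.87)*ex+np.cos(q-.87)*np.array([0,0,1]))),f([(198,140)]))
for q in (.9,.95,1.,1.05): print("mark",q,proj(C,pv+.03*ey+.08*(np.sin(q-.87)*ex+np.cos(q-.87)*np.array([0,0,1]))))
plan([(.521,.0755,.2,178.8),(.521,.0755,.015,178.8)])
E
```

```text
[[ 0.5122 -0.2169  0.17  ]
 [ 0.508  -0.2167  0.17  ]
 [ 0.5165 -0.2172  0.17  ]]
mark in mixer frame 0.002558319260905836 0.030137712154572185 q 0.9019844438548468
grip 0.15 [[232.2542  94.8455]] [[228.9 105.7]]
grip 0.2 [[231.366  102.2086]] [[228.9 105.7]]
grip 0.25 [[230.5732 110.0114]] [[228.9 105.7]]
mark 0.9 [[281.8279 204.3006]]
mark 0.95 [[282.0224 208.851 ]]
mark 1.0 [[282.2385 213.2492]]
mark 1.05 [[282.4749 217.4779]]
-> (0.521, 0.0755, 0.2, 178.8) 6 rows
   [[-0.002, 0.044, 0.013], [-0.002, 0.044, 0.013], [-0.002, 0.044, 0.013], [-0.001, 0.044, 0.013], [-0.002, 0.044, 0.012]] [np.float64(-0.0), np.float64(-0.0), np.float64(-0.0), np.float64(-0.0), np.float64(-0.0)]
   [[-0.001, 0.043, 0.013]] [np.float64(-0.0)]
-> (0.521, 0.0755, 0.015, 178.8) 4 rows
   [[-0.0, 0.0, 0.046], [-0.0, 0.0, 0.046], [-0.0, 0.0, 0.046], [-0.0, 0.0, 0.047]] [np.float64(-0.0), np.float64(-0.0), np.float64(-0.0), np.float64(-0.0)]
```

>>> {"method": "arm_command", "body": {"linear": [[-0.002,0.044,0.013],[-0.002,0.044,0.013],[-0.002,0.044,0.013],[-0.001,0.044,0.013],[-0.002,0.044,0.012]], "spin": [0,0,0,0,0]}}

```text
t: 9.95
ee_pos: [0.5184, 0.0352, 0.2124]
tool_rot: [0.009, 1.0, 0.0, -0.0]
force: [0.1, -0.2, -0.5]
grip_width: 0.0855
```

>>> {"method": "arm_command", "body": {"linear": [[-0.001,0.043,0.013],[0,0,0.045],[0,0,0.045],[0,0,0.04],[0,0,0.03]], "spin": [0,0,0,0,0]}}

```text
t: 10.45
ee_pos: [0.5194, 0.0767, 0.0377]
tool_rot: [0.009, 1.0, -0.0, -0.001]
force: [0.8, -0.5, 0.4]
grip_width: 0.0856
```

>>> {"method": "arm_command", "body": {"linear": [[0,0,0.02],[0,0,0.006],[0,0,0]], "spin": [0,0,0]}}

```text
t: 10.75
ee_pos: [0.5204, 0.076, 0.0134]
tool_rot: [0.009, 1.0, -0.0, -0.001]
force: [0.2, 0.2, 0.3]
grip_width: 0.086
```

>>> {"method": "arm_command", "body": {"linear": [[0,0,0],[0,0,0],[0,0,0],[0,0,0],[0,0,0]], "spin": [0,0,0,0,0], "hand": 0.3, "force": 40}}

```text
t: 11.25
ee_pos: [0.5222, 0.0755, 0.0151]
tool_rot: [0.01, 1.0, 0.0, 0.001]
force: [-1.6, 0.5, 7.5]
grip_width: 0.048
```

>>> {"method": "arm_command", "body": {"linear": [[0,0,-0.02],[0,0,-0.03],[0,0,-0.04],[0,0,-0.045],[0,0,-0.03]], "spin": [0,0,0,0,0], "hand": 0, "force": 50}}

```text
t: 11.75
ee_pos: [0.5219, 0.0753, 0.1819]
tool_rot: [0.01, 1.0, 0.0, 0.002]
force: [1.2, -0.1, -2.7]
grip_width: 0.0474
```

```bash
python3 - <<'E'
from plan import *
s=monitor.state();print(s["ee_pos"],np.degrees(yawof(s)),s["grip_width"],s["force"])
plan([(.512,-.127,.18,178.7)])
E
```

```text
[0.52188828 0.07532694 0.18192234] 178.8527783376382 0.047415175584568287 [ 1.15712934 -0.06923241 -2.68965996]
-> (0.512, -0.127, 0.18, 178.7) 5 rows
   [[0.001, -0.04, 0.0], [0.001, -0.041, 0.0], [0.001, -0.04, 0.001], [0.001, -0.041, 0.0], [0.001, -0.04, 0.001]] [np.float64(0.001), np.float64(0.001), np.float64(0.001), np.float64(0.001), np.float64(0.001)]
```

>>> {"method": "arm_command", "body": {"linear": [[0.001,-0.04,0],[0.001,-0.041,0],[0.001,-0.04,0],[0.001,-0.041,0],[0.001,-0.04,0]], "spin": [0.001,0,0.001,0,0.001]}}

```text
t: 12.25
ee_pos: [0.5114, -0.1281, 0.1792]
tool_rot: [0.011, 1.0, -0.0, 0.0]
force: [0.1, -0.1, -1.6]
grip_width: 0.0471
```

>>> {"method": "arm_command", "body": {"linear": [[0,0,0],[0,0,0]], "spin": [0,0]}}

```text
t: 12.45
ee_pos: [0.5115, -0.1274, 0.1789]
tool_rot: [0.013, 1.0, 0.0, -0.0]
force: [-0.3, -0.5, -1.0]
grip_width: 0.0476
```

```bash
python3 - <<'E'
from plan import *
s=monitor.state();print(s["ee_pos"],np.degrees(yawof(s)),s["grip_width"],s["force"])
cv2.imwrite("pics/w5.png",imaging.read_camera("wrist")[:,:,::-1])
plan([(.512,-.127,.18,178.7)])
E
```

```text
[ 0.51151923 -0.12736339  0.17888137] 178.54590160894435 0.047580333839796124 [-0.3020246  -0.48205259 -1.03654184]
-> (0.512, -0.127, 0.18, 178.7) 1 rows
   [[-0.0, -0.001, -0.001]] [np.float64(-0.001)]
```

View pics/w5.png

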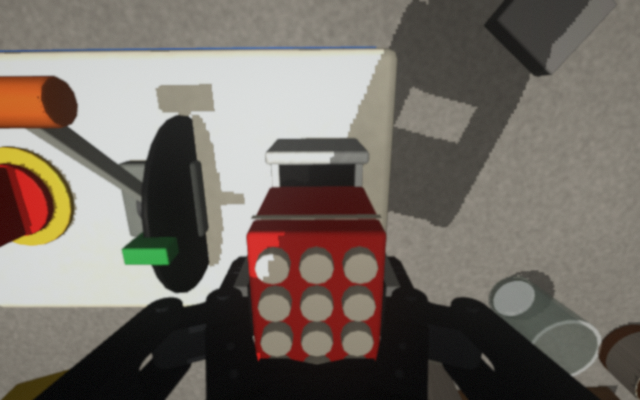

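The wrist view shows the rack held upright over the nest. Its near bottom edge is at v≈188 (u 271–364) and its near top edge at v≈233. The nest's near cheek is at v≈150–163.

```bash
python3 - <<'E'
from h import *
np.set_printoptions(precision=4,suppress=True)
C=cam("wrist")
print("rack bottom near",unproj(C,[(271,188),(364,188)],.164),"top near",unproj(C,[(248,234),(385,234)],.222))
print("cheek",unproj(C,[(267,152),(369,152),(267,163),(369,163)],.132))
E
```

```text
rack bottom near [[ 0.4789 -0.1489  0.164 ]
 [ 0.48   -0.102   0.164 ]] top near [[ 0.4781 -0.1488  0.222 ]
 [ 0.4792 -0.1032  0.222 ]]
cheek [[ 0.466  -0.1546  0.132 ]
 [ 0.4675 -0.0949  0.132 ]
 [ 0.4725 -0.1551  0.132 ]
 [ 0.474  -0.0947  0.132 ]]
```

>>> {"method": "arm_command", "body": {"linear": [[0,0,0.02],[0,0,0.02],[0,0,0.015],[0,0,0.015],[0,0,0.01]], "spin": [0,0,0,0,0]}}

```text
t: 13.0
ee_pos: [0.5116, -0.125, 0.0978]
tool_rot: [0.01, 1.0, 0.0, -0.001]
force: [-0.6, -0.1, -1.1]
grip_width: 0.0472
```

>>> {"method": "arm_command", "body": {"linear": [[0,0,0.004],[0,0,0.002],[0,0,0.001],[0,0,0]], "spin": [0,0,0,0]}}

```text
t: 13.4
ee_pos: [0.5124, -0.1265, 0.0922]
tool_rot: [0.011, 1.0, -0.0, 0.0]
force: [-0.4, -0.7, -2.2]
grip_width: 0.0477
```

>>> {"method": "arm_command", "body": {"linear": [[0,0,0.001],[0,0,0.001],[0,0,0]], "spin": [0,0,0]}}

```text
t: 13.7
ee_pos: [0.512, -0.1266, 0.0898]
tool_rot: [0.012, 1.0, 0.0, 0.0]
force: [0.2, 0.0, -2.3]
grip_width: 0.0472
```

>>> {"method": "arm_command", "body": {"linear": [[0,0,0.001],[0,0,0.001],[0,0,0]], "spin": [0,0,0]}}

```text
t: 14.0
ee_pos: [0.5121, -0.1266, 0.0891]
tool_rot: [0.011, 1.0, -0.0, 0.0]
force: [-5.3, 1.2, 14.8]
grip_width: 0.0476
```

Seated with contact (+15 N). Release and rise.

>>> {"method": "arm_command", "body": {"linear": [[0,0,-0.001],[0,0,0],[0,0,0],[0,0,0]], "spin": [0,0,0,0], "hand": 1}}

```text
t: 14.4
ee_pos: [0.512, -0.1265, 0.0886]
tool_rot: [0.011, 1.0, 0.0, -0.0]
force: [0.5, -0.7, -0.3]
grip_width: 0.0853
```

>>> {"method": "arm_command", "body": {"linear": [[0,0,-0.03],[0,0,-0.04],[0,0,-0.045],[0,0,-0.045],[0,0,-0.035]], "spin": [0,0,0,0,0]}}

```text
t: 14.9
ee_pos: [0.5124, -0.1266, 0.2864]
tool_rot: [0.011, 1.0, -0.0, 0.001]
force: [1.2, -0.0, -1.3]
grip_width: 0.0854
```

```bash
python3 - <<'E'
from plan import *
s=monitor.state();print(s["ee_pos"],np.degrees(yawof(s)),s["grip_width"],s["force"])
plan([(.4335,-.2465,.285,178.7),(.4335,-.2465,.173,178.7)])
E
```

```text
[ 0.51237825 -0.1266277   0.28641103] 178.69666725080396 0.0854034155901696 [ 1.18268895 -0.04054844 -1.26516489]
-> (0.4335, -0.2465, 0.285, 178.7) 3 rows
   [[0.025, -0.041, 0.0], [0.026, -0.04, 0.001], [0.025, -0.041, 0.0]] [np.float64(-0.0), np.float64(-0.0), np.float64(-0.0)]
-> (0.4335, -0.2465, 0.173, 178.7) 3 rows
   [[0.0, 0.0, 0.037], [0.0, 0.0, 0.038], [0.0, 0.0, 0.037]] [np.float64(-0.0), np.float64(-0.0), np.float64(-0.0)]
```

>>> {"method": "arm_command", "body": {"linear": [[0.025,-0.041,0],[0.026,-0.04,0],[0.025,-0.041,0],[0,0,0],[0,0,0]], "spin": [0,0,0,0,0]}}

```text
t: 15.4
ee_pos: [0.4326, -0.2475, 0.2836]
tool_rot: [0.013, 1.0, 0.0, 0.0]
force: [-0.5, 0.4, 0.5]
grip_width: 0.0851
```

```bash
cat > org.py <<'E'
from plan import *
np.set_printoptions(precision=4,suppress=True)
s=monitor.state();print(s["ee_pos"],np.degrees(yawof(s)),s["t"])
im=imaging.read_camera("wrist")
hsv=cv2.cvtColor(im,cv2.COLOR_RGB2HSV)
def box(lo,hi):
    m=cv2.inRange(hsv,lo,hi); n,_,st,ce=cv2.connectedComponentsWithStats(m); i=1+st[1:,4].argmax(); return st[i],ce[i]
o=box((5,150,40),(17,255,255)); g=box((50,80,30),(75,255,255))
print("orange",o,"green",g)
C=cam("wrist",s)
E
python3 - <<'E'
from org import *
cv2.imwrite("pics/w6.png",im[:,:,::-1])
for z in (.185,.19,.195): print(z,unproj(C,[o[1]],z))
x0=np.array([.509,-.247,.09])
for q in (.15,.2,.22,.25,.3): print(q,proj(C,x0+.125*np.array([np.sin(q-.87),-.0227*np.sin(q-.87),np.cos(q-.87)])))
E
```

```text
[ 0.4326 -0.2475  0.2836] 178.53002825225676 15.4
orange (array([ 294,  190,   52,   23, 1125], dtype=int32), array([319.288, 201.368])) green (array([339, 262,  27,  21, 387], dtype=int32), array([350.9354, 273.4393]))
0.185 [[ 0.4356 -0.2456  0.185 ]]
0.19 [[ 0.4339 -0.2456  0.19  ]]
0.195 [[ 0.4323 -0.2457  0.195 ]]
0.15 [[319.6614 189.9022]]
0.2 [[319.7183 197.3575]]
0.22 [[319.7406 200.4194]]
0.25 [[319.7732 205.0899]]
0.3 [[319.8257 213.0589]]
```

>>> {"method": "arm_command", "body": {"linear": [[-0.001,0.002,0.03],[0,0,0.035],[0,0,0.03],[0,0,0.017],[0,0,0]], "spin": [0,0,0,0,0]}}

```text
t: 15.95
ee_pos: [0.4335, -0.2426, 0.1693]
tool_rot: [0.01, 1.0, 0.001, -0.002]
force: [0.9, -0.2, -0.6]
grip_width: 0.0853
```

>>> {"method": "arm_command", "body": {"linear": [[0,0,0],[0,0,0],[0,0,0],[0,0,0],[0,0,0]], "spin": [0,0,0,0,0], "hand": 0.2, "force": 20}}

```text
t: 16.45
ee_pos: [0.4347, -0.2455, 0.1728]
tool_rot: [0.011, 1.0, -0.001, 0.001]
force: [-2.9, -2.3, 5.8]
grip_width: 0.0398
```

```bash
python3 - <<'E'
from plan import *
s=monitor.state();print(s["ee_pos"],np.degrees(yawof(s)),s["grip_width"],s["force"])
q0=.225; Q=np.linspace(q0,.90,7)
a=.125*np.array([[np.sin(q-.87),np.cos(q-.87)] for q in Q]); print(np.diff(a,axis=0).round(4).tolist())
E
```

```text
[ 0.43474836 -0.24549541  0.17283638] 178.7017966207607 0.0398400882291829 [-2.92481886 -2.33871399  5.83867192]
[[0.0117, 0.0078], [0.0125, 0.0064], [0.0131, 0.005], [0.0136, 0.0035], [0.0139, 0.0019], [0.0141, 0.0004]]
```

>>> {"method": "arm_command", "body": {"linear": [[-0.0117,0,-0.0078],[-0.0125,0,-0.0064],[-0.0131,0,-0.005],[-0.0136,0,-0.0035],[-0.0139,0,-0.0019]], "spin": [0,0,0,0,0]}}

```text
t: 16.95
ee_pos: [0.4987, -0.2467, 0.1968]
tool_rot: [0.011, 1.0, -0.0, -0.001]
force: [-3.0, -4.4, -0.1]
grip_width: 0.0396
```

>>> {"method": "arm_command", "body": {"linear": [[-0.0141,0,-0.0004],[0,0,0],[0,0,0]], "spin": [0,0,0]}}

```text
t: 17.25
ee_pos: [0.5139, -0.247, 0.1973]
tool_rot: [0.011, 1.0, -0.001, 0.001]
force: [0.4, -4.1, 4.3]
grip_width: 0.0396
```

```bash
python3 - <<'E'
from org import *
cv2.imwrite("pics/w7.png",im[:,:,::-1])
print(s["force"],s["grip_width"])
for z in (.21,.215): print(z,unproj(C,[o[1]],z))
x0=np.array([.509,-.247,.09])
for q in (.85,.9,.95): print(q,proj(C,x0+.125*np.array([np.sin(q-.87),-.0227*np.sin(q-.87),np.cos(q-.87)])))
E
```

```text
[ 0.5139 -0.247   0.1973] 178.7053701136666 17.25
orange (array([ 268,  244,   98,   46, 4233], dtype=int32), array([316.5665, 267.0978])) green (array([ 342,  194,   48,   48, 1082], dtype=int32), array([364.1174, 225.842 ]))
[ 0.3523 -4.1084  4.3131] 0.03961454065483779
0.21 [[ 0.5109 -0.2472  0.21  ]]
0.215 [[ 0.508  -0.2471  0.215 ]]
0.85 [[316.9466 264.0483]]
0.9 [[316.9507 276.6942]]
0.95 [[316.9543 288.5721]]
```

>>> {"method": "arm_command", "body": {"linear": [[0,0,0],[0,0,0],[0,0,0]], "spin": [0,0,0], "hand": 1}}

```text
t: 17.6
ee_pos: [0.5125, -0.2461, 0.1963]
tool_rot: [0.011, 1.0, 0.0, -0.001]
force: [-0.5, 0.1, 0.4]
grip_width: 0.0809
```

>>> {"method": "arm_command", "body": {"linear": [[0,0,-0.03],[0,0,-0.03],[0,0,-0.03],[0,0,0],[0,0,0]], "spin": [0,0,0,0,0]}}

```text
t: 18.1
ee_pos: [0.5131, -0.2464, 0.2869]
tool_rot: [0.011, 1.0, -0.0, 0.0]
force: [0.1, 0.7, -0.6]
grip_width: 0.0854
```

```bash
cat > lev.py <<'E'
from org import *
from scipy.optimize import brentq
yaw=np.radians(-1.3);ex=np.array([np.cos(yaw),np.sin(yaw),0]);ey=np.array([-np.sin(yaw),np.cos(yaw),0])
D=lambda q:np.sin(q-.87)*ex+np.cos(q-.87)*np.array([0,0,1])
bo=o[0]; vc=bo[1]+(bo[3]-1)/2
for x in (.507,.509,.511):
    pv=np.array([x,-.247,.09])
    def mid(q):  # cylinder silhouette mid: sample circle
        a=np.linspace(0,2*np.pi,72);G=pv+.125*D(q)
        v=proj(C,[G+.01*(np.cos(t)*ex+np.sin(t)*np.array([0,0,1])) for t in a])[:,1]; return (v.min()+v.max())/2
    ql=brentq(lambda q:mid(q)-vc,0,1.7)
    # green: lower edge = far (+x) tip corner; width 10 mm tangential
    E_=lambda q: np.cos(q-.87)*ex-np.sin(q-.87)*np.array([0,0,1])
    vb=g[0][1]+g[0][3]-.5
    qm=brentq(lambda q:proj(C,pv+.03*ey+.08*D(q)+.005*E_(q))[0,1]-vb,0,1.7)
    print(x,"lever",ql,"mark",qm)
cv2.imwrite("pics/l%d.png"%int(s["t"]*100),im[:,:,::-1])
E
python3 lev.py; ls pics
```

```text
[ 0.5131 -0.2464  0.2869] 178.69755588767217 18.1
orange (array([ 287,  189,   58,   26, 1373], dtype=int32), array([315.9665, 201.4749])) green (array([335, 169,  31,  26, 349], dtype=int32), array([350.5702, 185.7335]))
0.507 lever 0.8719391679369566 mark 0.9238334473468427
0.509 lever 0.8559754743240527 mark 0.8979189301948487
0.511 lever 0.8400927765896724 mark 0.8722791500591195
c1.png
c2.png
c3.png
l1810.png
scene0.png
top0.png
w1.png
w2.png
w3.png
w3c.png
w4.png
w4c.png
w5.png
w6.png
w7.png
wrist0.png
```

```bash
python3 -c "
import cv2
a=cv2.imread('pics/l1810.png')[130:250,260:400]
cv2.imwrite('pics/l1c.png',cv2.resize(a,None,fx=5,fy=5,interpolation=cv2.INTER_CUBIC))"
```

```text
(no output)
```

View pics/l1c.png

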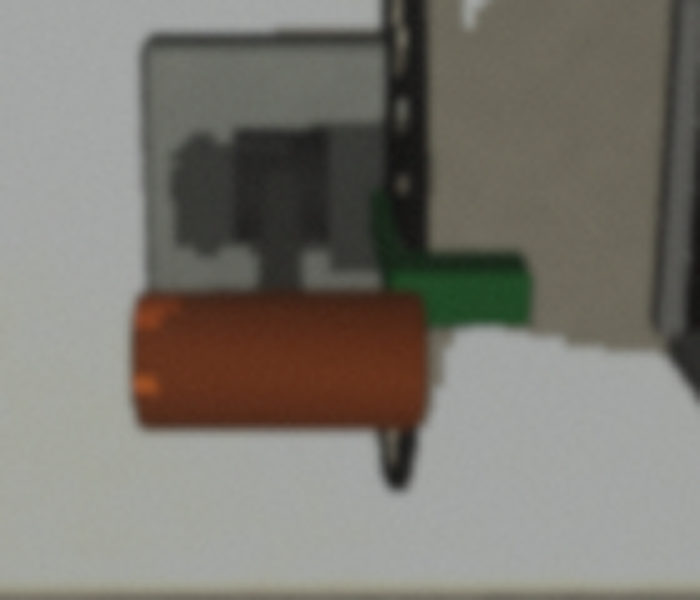

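The crop shows the green tab's top face at v 265–325 (rows 183–195) and the orange grip at v 293–428 (rows 188.6–215.6). The lever is a little short of the mark. I refine the pivot from the plate's silhouette.

```bash
python3 - <<'E'
import numpy as np
import w4
from h import *
from scipy.optimize import brentq
s2=dict(ee_pos=np.array([.5131,-.2464,.2869]),tool_rot=np.array(monitor.state()["tool_rot"]))
C2=cam("wrist",s2); C1=w4.C
yaw=np.radians(-1.3);ex=np.array([np.cos(yaw),np.sin(yaw),0]);ey=np.array([-np.sin(yaw),np.cos(yaw),0]);ez=np.array([0,0,1])
a=np.linspace(0,2*np.pi,180)
def ring(C,x,off,r,q=None):
    c=np.array([x,-.247,.09])+off*ey
    if q is not None: c=c+.125*(np.sin(q-.87)*ex+np.cos(q-.87)*ez)
    v=proj(C,[c+r*(np.cos(t)*ex+np.sin(t)*ez) for t in a])[:,1]; return v.min(),v.max()
print("plate w4 far",brentq(lambda x:ring(C1,x,.024,.065)[1]-240.5,.48,.54),"near",brentq(lambda x:ring(C1,x,.024,.065)[0]-114,.48,.54))
print("plate l1 far",brentq(lambda x:ring(C2,x,.024,.065)[1]-227.8,.48,.54))
for x in (.507,.509,.511):
    ql=brentq(lambda q:np.mean(ring(C2,x,0,.01,q))-202,0,1.7)
    pv=np.array([x,-.247,.09])
    def edge(q,k): return proj(C2,pv+.03*ey+.08*(np.sin(q-.87)*ex+np.cos(q-.87)*ez)+k*.005*(np.cos(q-.87)*ex-np.sin(q-.87)*ez))[0,1]
    print(x,"lever",ql,"mark far edge",brentq(lambda q:edge(q,1)-194.7,0,1.7),"near edge",brentq(lambda q:edge(q,-1)-182.8,0,1.7))
E
```

```text
plate w4 far 0.5094084549583718 near 0.510053768616063
plate l1 far 0.5094689972491087
0.507 lever 0.8737691821532539 mark far edge 0.9233324831075309 near edge 0.9174666013044349
0.509 lever 0.8577959855864707 mark far edge 0.8974270328644947 near edge 0.8926954227492703
0.511 lever 0.8419043210285537 mark far edge 0.8717948898873086 near edge 0.868063423076996
```

>>> {"method": "arm_command", "body": {"linear": [[0.005,0,0.03],[0,0,0.03],[0,0,0.03],[0,0,0],[0,0,0]], "spin": [0,0,0,0,0]}}

```text
t: 18.65
ee_pos: [0.5075, -0.2461, 0.1958]
tool_rot: [0.011, 1.0, 0.001, -0.001]
force: [-0.3, 0.7, 0.8]
grip_width: 0.0854
```

>>> {"method": "arm_command", "body": {"linear": [[0,0,0],[0,0,0],[0,0,0],[0,0,0],[0,0,0]], "spin": [0,0,0,0,0], "hand": 0.2, "force": 30}}

```text
t: 19.15
ee_pos: [0.5088, -0.247, 0.198]
tool_rot: [0.011, 1.0, -0.001, 0.001]
force: [-1.1, -1.3, 6.4]
grip_width: 0.0395
```

>>> {"method": "arm_command", "body": {"linear": [[-0.0022,0,0],[-0.0023,0,0],[0,0,0],[0,0,0]], "spin": [0,0,0,0]}}

```text
t: 19.55
ee_pos: [0.5129, -0.247, 0.1979]
tool_rot: [0.011, 1.0, -0.001, 0.0]
force: [-2.0, -1.0, 8.0]
grip_width: 0.0394
```

>>> {"method": "arm_command", "body": {"linear": [[0,0,0],[0,0,0],[0,0,0]], "spin": [0,0,0], "hand": 1}}

```text
t: 19.85
ee_pos: [0.5125, -0.2464, 0.1966]
tool_rot: [0.011, 1.0, 0.0, -0.0]
force: [0.6, 0.6, 0.4]
grip_width: 0.0813
```

>>> {"method": "arm_command", "body": {"linear": [[0,0,-0.03],[0,0,-0.03],[0,0,-0.03],[0,0,0],[0,0,0]], "spin": [0,0,0,0,0]}}

```text
t: 20.35
ee_pos: [0.5128, -0.2466, 0.2871]
tool_rot: [0.011, 1.0, -0.0, 0.001]
force: [-0.5, 0.4, -0.2]
grip_width: 0.0852
```

```bash
sed -i 's/(.507,.509,.511)/(.5095,)/; s/-1)\/2$/)\/2/' lev.py; python3 lev.py
```

```text
[ 0.5128 -0.2466  0.2871] 178.69496269792367 20.35
orange (array([ 288,  195,   57,   26, 1353], dtype=int32), array([315.9985, 207.4213])) green (array([335, 170,  31,  26, 394], dtype=int32), array([350.0355, 186.7563]))
0.5095 lever 0.8884150584518252 mark 0.8997273103261265
```

>>> {"method": "arm_command", "body": {"linear": [[-0.035,0,0],[-0.037,0,0],[0,0,0],[0,0,0]], "spin": [0,0,0,0]}}

```text
t: 20.8
ee_pos: [0.584, -0.2477, 0.2845]
tool_rot: [0.011, 1.0, 0.001, -0.002]
force: [0.6, -0.8, -1.1]
grip_width: 0.0855
```

```bash
python3 lev.py; python3 - <<'E'
import cv2,glob
p=sorted(glob.glob('pics/l[0-9]*.png'))[-1];print(p)
a=cv2.imread(p)[20:220,220:420]
cv2.imwrite('pics/l3c.png',cv2.resize(a,None,fx=3,fy=3,interpolation=cv2.INTER_CUBIC))
E
```

```text
[ 0.584  -0.2477  0.2845] 178.73342762324077 20.8
orange (array([ 283,   86,   65,   33, 1951], dtype=int32), array([315.3419, 101.613 ])) green (array([349,  95,  22,  14, 279], dtype=int32), array([359.1649, 101.4839]))
0.5095 lever 0.8876931304403535 mark 0.9011823639538136
pics/l2080.png
```

View pics/l3c.png

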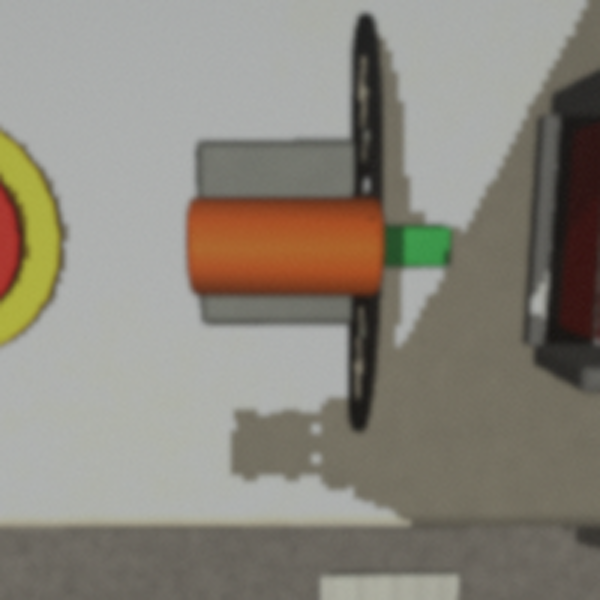

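The overhead check has the orange grip centred at v≈246 and the green tab at v≈246.5 with the camera right over the hinge, so they line up. Now the isolator.

>>> {"method": "arm_command", "body": {"linear": [[0.0247,-0.0406,0],[0.0247,-0.0406,0],[0.0247,-0.0406,0],[0,0,0],[0,0,0]], "spin": [0,0,0,0,0]}}

```text
t: 21.35
ee_pos: [0.506, -0.3688, 0.2864]
tool_rot: [0.013, 1.0, 0.0, -0.0]
force: [0.3, 1.0, -0.2]
grip_width: 0.0853
```

```bash
python3 - <<'E'
from org import *
print(s["joint_pos"])
y=box((22,120,60),(35,255,255)); 
m=cv2.inRange(hsv,(0,120,40),(4,255,255))|cv2.inRange(hsv,(174,120,40),(180,255,255))
ym=cv2.inRange(hsv,(22,120,60),(35,255,255))
k=cv2.boundingRect(ym); print("yellow",y,k)
n,_,st,ce=cv2.connectedComponentsWithStats(m); 
for i in range(1,n):
    if st[i,4]>200: print(st[i],ce[i])
# base ring centre: bbox at z~.075
b=y[0]; print(unproj(C,[(b[0]+(b[2]-1)/2,b[1]+(b[3]-1)/2)],.078))
print("pred iso",proj(C,[[.5068,-.367,.107],[.5068,-.367,.078]]))
cv2.imwrite("pics/i1.png",im[:,:,::-1])
r=im[:,:,0].astype(int)
for v in range(165,215,4): print(v,[int(a) for a in im[v,270:365:3,0]])
E
```

```text
[ 0.506  -0.3688  0.2864] 178.51960040301407 21.35
orange (array([ 459,  198,   67,   28, 1518], dtype=int32), array([493.3281, 211.8841])) green (array([455, 172,  57,  27, 615], dtype=int32), array([484.935 , 188.3577]))
[-0.6489  0.3702  1.5762  0.0003  1.1963 -2.194 ]
yellow (array([ 215,  309,   93,   70, 3641], dtype=int32), array([260.4606, 343.2252])) (215, 131, 140, 248)
[ 509  137   37   68 1459] [524.8026 167.3009]
[ 534  142   70   71 2061] [561.672  174.3411]
[ 292  144   52   58 2081] [317.8573 170.0889]
[[ 0.7419 -0.4487  0.078 ]]
pred iso [[318.3464 174.3131]
 [318.1711 168.0927]]
165 [194, 193, 193, 194, 188, 192, 193, 174, 172, 119, 119, 119, 121, 117, 99, 129, 141, 121, 105, 121, 121, 121, 121, 122, 121, 116, 128, 129, 121, 133, 135, 133]
169 [193, 194, 193, 188, 191, 193, 194, 179, 185, 123, 119, 119, 119, 117, 99, 142, 174, 131, 105, 120, 122, 121, 121, 121, 120, 115, 128, 128, 124, 134, 135, 133]
173 [193, 193, 194, 192, 187, 193, 193, 182, 184, 122, 119, 119, 120, 117, 99, 121, 134, 128, 105, 119, 120, 120, 120, 122, 121, 118, 126, 127, 123, 132, 133, 134]
177 
[... 945 characters left out ...]
 192, 193, 195, 194, 194, 194, 191, 168]
201 [191, 194, 193, 193, 194, 194, 194, 193, 195, 194, 194, 194, 193, 193, 171, 184, 185, 183, 171, 193, 193, 194, 195, 194, 194, 194, 194, 195, 192, 194, 194, 193]
205 [191, 194, 193, 193, 194, 194, 194, 194, 195, 194, 195, 193, 195, 195, 194, 193, 194, 195, 194, 194, 194, 195, 194, 195, 193, 194, 195, 193, 194, 194, 194, 193]
209 [186, 194, 193, 193, 195, 194, 193, 195, 193, 195, 195, 194, 195, 194, 194, 193, 193, 194, 195, 194, 194, 195, 193, 195, 195, 193, 194, 195, 195, 194, 193, 195]
213 [183, 193, 193, 193, 194, 194, 195, 193, 193, 195, 193, 195, 194, 195, 194, 194, 194, 195, 195, 195, 195, 195, 195, 195, 195, 194, 195, 194, 194, 194, 194, 194]
```

The bar is centred at u≈318, as predicted. To keep the wrist camera away from the lever during the clockwise turn, I first spin half a turn (J6 stays in range).

>>> {"method": "arm_command", "body": {"linear": [[0,0,0],[0,0,0],[0,0,0],[0,0,0],[0,0,0]], "spin": [0.1496,0.1496,0.1496,0.1496,0.1496]}}

```text
t: 21.9
ee_pos: [0.5084, -0.3665, 0.2865]
tool_rot: [0.378, 0.926, 0.0, -0.0]
force: [-0.2, -0.2, -0.5]
grip_width: 0.0851
```

>>> {"method": "arm_command", "body": {"linear": [[0,0,0],[0,0,0],[0,0,0],[0,0,0],[0,0,0]], "spin": [0.1496,0.1496,0.1496,0.1496,0.1496]}}

```text
t: 22.4
ee_pos: [0.5084, -0.3664, 0.2865]
tool_rot: [0.69, 0.724, 0.0, -0.0]
force: [0.0, 0.2, -0.0]
grip_width: 0.0854
```

>>> {"method": "arm_command", "body": {"linear": [[0,0,0],[0,0,0],[0,0,0],[0,0,0],[0,0,0]], "spin": [0.1496,0.1496,0.1496,0.1496,0.1496]}}

```text
t: 22.9
ee_pos: [0.5084, -0.3664, 0.2865]
tool_rot: [0.907, 0.422, -0.0, -0.0]
force: [-0.4, 0.2, 0.1]
grip_width: 0.0852
```

>>> {"method": "arm_command", "body": {"linear": [[0,0,0],[0,0,0],[0,0,0],[0,0,0],[0,0,0]], "spin": [0.1496,0.1496,0.1496,0.1496,0.1496]}}

```text
t: 23.4
ee_pos: [0.5084, -0.3664, 0.2865]
tool_rot: [0.998, 0.061, -0.0, -0.0]
force: [-0.9, -0.2, -0.1]
grip_width: 0.0852
```

>>> {"method": "arm_command", "body": {"linear": [[0,0,0],[0,0,0],[0,0,0]], "spin": [0.1496,0,0]}}

```text
t: 23.7
ee_pos: [0.5082, -0.3671, 0.2866]
tool_rot: [1.0, -0.009, -0.0, -0.0]
force: [0.4, 0.4, 0.2]
grip_width: 0.0854
```

```bash
python3 - <<'E'
from org import *
print(s["joint_pos"])
m=cv2.inRange(hsv,(0,120,40),(4,255,255))|cv2.inRange(hsv,(174,120,40),(180,255,255))
n,_,st,ce=cv2.connectedComponentsWithStats(m); 
for i in range(1,n):
    if st[i,4]>200: print(st[i],ce[i])
print("pred iso",proj(C,[[.5068,-.367,.114],[.5068,-.367,.084]]))
e=cv2.Canny(im,40,120)
for v in (150,170,175,180,185): print(v,np.flatnonzero(e[v,270:370])+270)
plan([(.5068,-.367,.13,-1.3),(.5068,-.367,.092,-1.3)])
cv2.imwrite("pics/i2.png",im[:,:,::-1])
E
```

```text
[ 0.5082 -0.3671  0.2866] -0.9856508727367289 23.7
orange (array([ 109,  192,   69,   32, 1711], dtype=int32), array([143.4079, 208.4009])) green (array([122, 171,  58,  24, 659], dtype=int32), array([149.0182, 184.8225]))
[-0.6446  0.3708  1.5748  0.0001  1.1964  0.9433]
[  63  138   62   68 1412] [107.6969 165.75  ]
[ 291  143   52   58 2075] [316.2617 168.4839]
[  31  145   71   69 2083] [ 72.9707 176.5771]
[ 554  320   86   80 2558] [608.6536 353.76  ]
[484 385  31  15 330] [498.4515 393.4788]
pred iso [[316.112  176.6177]
 [316.139  169.8643]]
150 [283 286 287 296 297 305 311 324 336 337 350 368]
170 [279 289 313 337 343 353 367]
175 [280 290 311 337 342 352 367]
180 [282 292 313 315 316 317 318 324 332 340 341 350 351 367]
185 [284 285 287 288 295 296 305 315 318 323 337 338 348 349 367]
-> (0.5068, -0.367, 0.13, -1.3) 4 rows
   [[-0.0, -0.0, 0.039], [-0.0, -0.0, 0.039], [-0.001, -0.0, 0.039], [-0.0, -0.0, 0.04]] [np.float64(0.001), np.float64(0.001), np.float64(0.001), np.float64(0.001)]
-> (0.5068, -0.367, 0.092, -1.3) 1 rows
   [[-0.0, -0.0, 0.038]] [np.float64(0.001)]
```

>>> {"method": "arm_command", "body": {"linear": [[-0.001,0,0.039],[0,0,0.04],[0,0,0.039],[0,0,0.04],[0,0,0.02]], "spin": [0.003,0.002,0,0,0]}}

```text
t: 24.25
ee_pos: [0.5053, -0.3667, 0.1052]
tool_rot: [1.0, -0.012, -0.002, -0.001]
force: [-0.4, 0.7, -0.1]
grip_width: 0.0852
```

>>> {"method": "arm_command", "body": {"linear": [[0,0,0.015],[0,0,0],[0,0,0]], "spin": [0,0,0]}}

```text
t: 24.55
ee_pos: [0.5074, -0.3685, 0.0945]
tool_rot: [1.0, -0.013, 0.0, 0.0]
force: [-0.5, 0.7, -0.1]
grip_width: 0.0851
```

>>> {"method": "arm_command", "body": {"linear": [[0,0,0],[0,0,0],[0,0,0],[0,0,0],[0,0,0]], "spin": [0,0,0,0,0], "hand": 0, "force": 40}}

```text
t: 25.05
ee_pos: [0.5069, -0.3674, 0.0942]
tool_rot: [1.0, -0.014, 0.0, -0.001]
force: [1.3, 18.0, 25.2]
grip_width: 0.0131
```

>>> {"method": "arm_command", "body": {"linear": [[0,0,-0.002],[0,0,0],[0,0,0],[0,0,0],[0,0,0]], "spin": [0,0.13,0.14,0.14,0.14]}}

```text
t: 25.55
ee_pos: [0.5068, -0.3669, 0.0945]
tool_rot: [0.958, -0.288, -0.001, -0.001]
force: [4.7, 3.5, -8.8]
grip_width: 0.0132
```

>>> {"method": "arm_command", "body": {"linear": [[0,0,0],[0,0,0],[0,0,0],[0,0,0],[0,0,0]], "spin": [0.14,0.14,0.14,0.14,0.14]}}

```text
t: 26.05
ee_pos: [0.507, -0.3666, 0.0944]
tool_rot: [0.801, -0.599, -0.001, -0.001]
force: [6.2, 5.6, -9.1]
grip_width: 0.013
```

>>> {"method": "arm_command", "body": {"linear": [[0,0,0],[0,0,0],[0,0,0],[0,0,0]], "spin": [0.14,0.1,0.02,0]}}

```text
t: 26.45
ee_pos: [0.5072, -0.3666, 0.0945]
tool_rot: [0.719, -0.695, -0.001, -0.001]
force: [6.5, 4.7, -8.7]
grip_width: 0.013
```

```bash
python3 - <<'E'
from plan import *
s=monitor.state();print(s["ee_pos"],np.degrees(yawof(s)),s["force"],s["torque"],s["grip_width"])
E
```

```text
[ 0.50717045 -0.3665938   0.0944905 ] -88.07597928101849 [ 6.47297171  4.6989004  -8.66577389] [ 0.86946441 -0.98889112  0.55651942] 0.013041979675384275
```

>>> {"method": "arm_command", "body": {"linear": [[0,0,0],[0,0,0]], "spin": [0.03,0]}}

```text
t: 26.65
ee_pos: [0.5072, -0.3665, 0.0945]
tool_rot: [0.709, -0.705, -0.001, -0.001]
force: [6.7, 5.6, -8.0]
grip_width: 0.013
```

```bash
python3 - <<'E'
from plan import *
s=monitor.state();print(s["ee_pos"],np.degrees(yawof(s)),s["force"],s["torque"],s["grip_width"])
E
```

```text
[ 0.50719463 -0.36654588  0.09452189] -89.71638975418293 [ 6.69283537  5.64431919 -8.00501061] [ 0.90998128 -1.00386046  1.17125629] 0.013024154537288892
```

Torque doubled, so the isolator is on its stop. I relax a touch, release, and rise clear.

>>> {"method": "arm_command", "body": {"linear": [[0,0,0],[0,0,0],[0,0,0],[0,0,0],[0,0,0]], "spin": [-0.04,0,0,0,0]}}

```text
t: 27.15
ee_pos: [0.5072, -0.3666, 0.0945]
tool_rot: [0.722, -0.692, -0.001, -0.001]
force: [6.1, 5.6, -9.3]
grip_width: 0.0128
```

>>> {"method": "arm_command", "body": {"linear": [[0,0,0],[0,0,0],[0,0,0],[0,0,0]], "spin": [0,0,0,0], "hand": 1}}

```text
t: 27.55
ee_pos: [0.5068, -0.3686, 0.096]
tool_rot: [0.722, -0.692, 0.0, 0.0]
force: [-1.0, -0.2, -0.5]
grip_width: 0.0703
```

>>> {"method": "arm_command", "body": {"linear": [[0,0,-0.03],[0,0,-0.045],[0,0,-0.045],[0,0,-0.045],[0,0,-0.035]], "spin": [0,0,0,0,0]}}

```text
t: 28.05
ee_pos: [0.5071, -0.3687, 0.2992]
tool_rot: [0.722, -0.692, 0.002, -0.0]
force: [1.3, -0.1, 0.9]
grip_width: 0.0857
```

>>> {"method": "arm_command", "body": {"linear": [[0.045,0,0],[0.045,0,0],[0.045,0,0],[0,0,0],[0,0,0]], "spin": [0,0,0,0,0]}}

```text
t: 28.55
ee_pos: [0.5119, -0.5039, 0.2951]
tool_rot: [0.722, -0.692, -0.0, -0.0]
force: [-1.4, 0.1, 0.2]
grip_width: 0.0853
```

```bash
python3 - <<'E'
from org import *
t=imaging.read_camera("top"); sc=imaging.read_camera("scene")
cv2.imwrite("pics/top9.png",t[:,:,::-1])
A=cv2.resize(t[175:280,365:525],None,fx=4,fy=4,interpolation=cv2.INTER_CUBIC)
B=cv2.resize(sc[140:290,95:275],None,fx=3,fy=3,interpolation=cv2.INTER_CUBIC)
W=max(A.shape[1],B.shape[1]);H=np.zeros((600,800,3),np.uint8)
A=cv2.resize(A,(430,282)); B=cv2.resize(sc[140:300,95:275],(360,320)); T=cv2.resize(t,(430,269))
H[:282,:430]=A; H[:320,435:795]=B; H[300:569,:430]=T; H[330:530,435:755]=cv2.resize(im,(320,200))
cv2.imwrite("pics/fin.png",H[:,:,::-1])
E
```

```text
[ 0.5119 -0.5039  0.2951] -87.64283906348862 28.55Traceback (most recent call last):
  File "<stdin>", line 1, in <module>
  File "org.py", line 8, in <module>
    o=box((5,150,40),(17,255,255)); g=box((50,80,30),(75,255,255))
                                      ~~~^^^^^^^^^^^^^^^^^^^^^^^^^
  File "org.py", line 7, in box
    m=cv2.inRange(hsv,lo,hi); n,_,st,ce=cv2.connectedComponentsWithStats(m); i=1+st[1:,4].argmax(); return st[i],ce[i]
                                                                                 ~~~~~~~~~~~~~~~^^
ValueError: attempt to get argmax of an empty sequence
```

All 12 views are used, so I make the final checks numerically from the top and scene cameras.

```bash
python3 - <<'E'
from h import *
np.set_printoptions(precision=4,suppress=True)
yaw=np.radians(-1.3);ex=np.array([np.cos(yaw),np.sin(yaw),0]);ey=np.array([-np.sin(yaw),np.cos(yaw),0]);ez=np.array([0,0,1])
pv=np.array([.5095,-.247,.09]);D=lambda q:np.sin(q-.87)*ex+np.cos(q-.87)*ez
for n in ("top","scene"):
    im=imaging.read_camera(n);cv2.imwrite(f"pics/{n}9.png",im[:,:,::-1]);C=cam(n);h=cv2.cvtColor(im,cv2.COLOR_RGB2HSV)
    x0,x1,y0,y1=(365,525,175,280) if n=="top" else (95,275,140,290)
    def comps(nm,*R):
        m=np.zeros(h.shape[:2],np.uint8)
        for lo,hi in R: m|=cv2.inRange(h,lo,hi)
        k=np.zeros_like(m);k[y0:y1,x0:x1]=m[y0:y1,x0:x1]
        N,lab,st,ce=cv2.connectedComponentsWithStats(k)
        for i in range(1,N):
            if st[i,4]>12: print(n,nm,st[i],ce[i], "bright axis")
    comps("orange",((6,150,60),(17,255,255)));comps("green",((50,80,30),(75,255,255)))
    comps("red",((0,150,40),(4,255,255)),((175,150,40),(180,255,255)))
    print("pred grip .88/.90",proj(C,[pv+.125*D(.88),pv+.125*D(.9)]),"mark .9",proj(C,pv+.03*ey+.08*D(.9)))
    r=np.array([.5118,-.127,0]);
    print("pred rack top corners",proj(C,[r+a*.033*ex+b*.024*ey+.132*ez for a,b in((1,1),(1,-1),(-1,-1),(-1,1))]).tolist())
    iso=pv-.12*ey;iso[2]=.114
    for q in (0,1.5): b=np.cos(q)*ex-np.sin(q)*ey; print("iso bar ends",q,proj(C,[iso+.0285*b,iso-.0285*b]).tolist())
    if n=="top":
        for v in range(213,236,2): print(v,[tuple(int(c) for c in im[v,u]) [0] for u in range(478,508)])
    a,b=cv2.imread(f"pics/{n}0.png").astype(int),im[:,:,::-1].astype(int)
    d=(np.abs(a-b).max(2)>45).astype(np.uint8);N,lab,st,ce=cv2.connectedComponentsWithStats(d)
    print("changed",[s.tolist() for s in st[1:] if s[4]>40])
E
```

```text
top orange [458 213  21   8 157] [467.5669 216.4904] bright axis
top orange [482 213  24   8  27] [493.4444 215.7778] bright axis
top green [440 217  12   6  58] [445.4655 219.2414] bright axis
top red [390 210  25  28 261] [398.5326 224.4176] bright axis
top red [482 214  28  22 385] [493.5143 224.2779] bright axis
pred grip .88/.90 [[467.6008 216.5292]
 [467.5048 215.4308]] mark .9 [[447.3093 218.9277]]
pred rack top corners [[395.2888006398997, 209.1915948756461], [414.62862189303627, 209.13569072202375], [416.02020532888685, 235.73543026472683], [396.41694184990774, 235.79919034598183]]
iso bar ends 0 [[498.2926855195091, 211.68510338857678], [500.4360868748206, 234.20655005277894]]
iso bar ends 1.5 [[510.5816936257726, 222.05235135152952], [488.1244438008621, 223.71086951400943]]
213 [152, 139, 146, 147, 149, 148, 149, 148, 149, 142, 137, 144, 141, 140, 146, 145, 145, 144, 145, 146, 147, 149, 149, 151, 157, 160, 160, 163, 163, 163]
215 [159, 138, 148, 148, 150, 149, 140, 123, 130, 144, 146, 146, 144, 143, 144, 146, 144, 145, 145, 145, 144, 146, 148, 148, 149, 149, 158, 162, 162,
[... 2258 characters left out ...]
54448, 208.472693040106], [219.1878430030996, 190.1465809718442], [238.4810475064528, 186.70538563861717]]
iso bar ends 0 [[128.87558379840024, 230.39713954860395], [129.42313408152606, 213.15877430387897]]
iso bar ends 1.5 [[116.20704926717693, 224.62270482910705], [141.89564845731016, 218.65422680340205]]
changed [[216, 0, 43, 35, 471], [446, 2, 21, 49, 350], [201, 4, 13, 27, 183], [288, 25, 6, 30, 115], [214, 27, 34, 37, 783], [275, 58, 12, 6, 49], [430, 89, 38, 21, 410], [0, 90, 27, 98, 940], [266, 90, 177, 33, 2916], [431, 100, 23, 15, 118], [101, 113, 213, 156, 6448], [244, 127, 27, 4, 74], [163, 164, 19, 11, 151], [383, 184, 30, 31, 416], [219, 187, 27, 23, 406], [192, 198, 9, 7, 41]]
```

```bash
python3 -c "
from cell import ticket
print(ticket.close_job())"
```

```text
the job is handed in; nothing more can be done
None
```

I moved the red rack into the mixer nest, set the speed lever to the green mark, then turned the isolator on against its stop. I handed the job in at about 29 s.

- **Rack:** I took it by its ends, set it on the bench, took it again by its long sides and put it in the nest. It touched the nest floor with the tool at z = 0.0891 m, where a seated rack should be. Its place in the top and scene pictures fits a rack sitting in the nest.
- **Lever:** My first swing stopped about 0.035 rad short, so I corrected it. At the last close look the lever read 0.888 rad and the mark 0.89–0.90. The top camera put the lever at about 0.88 and the scene camera was consistent with that. An offset of about 0.01–0.02 rad may remain.
- **Isolator:** The torque rose from 0.56 to 1.17 N m on pushing further, so it was on its stop. The red bar reads crosswise in the scene picture. The top-camera pixels there were in too much shadow to confirm it.
- **Bystanders:** Comparing first and last pictures showed no change at the blue rack. I could not tell fully for areas the arm or its shadow covered.

One early move went the wrong way over the shipper because of a sign slip. It was at a safe height and touched nothing. I had used all 12 picture views by then, so the final check was by image measurements only. I never viewed the finished scene.

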